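# Stand the control modules in the transport rack and lock the keeper

## Task

Pack up the training modules: pull the rack's keeper rail all the way open by its black grip, put the steel hub that was left in the rack into the black parts tray, and stand every flat module lying on the table upright on a short end on the rack's floor, a large face to the back wall and near enough to it that the rail can pass in front. Only when they all stand there, released, push the keeper fully closed, so that every module stays upright behind it. Leave the signal tower, stop box and valve block where they are.

Things in the scene. Friction and masses are not known exactly. Their poses are not given: they have to be found in the camera images.
- rack: rack fixed to the table: plain floor plate 8 mm thick, x -130 to +90 mm, y -195 to +195 mm. Origin on the table under it; x points to its upright back wall, y along the row, z up. Wall: inner face at x = +60 mm, 6 mm thick, y -165 to +165 mm, top 70 mm above the table. Modules stand on the plate by the wall, centres at y within 160 mm, at any spacing
- keeper (a joint): position in m of the keeper rail, a bar along y (10 mm thick, 350 long, 46 to 60 mm above the table) on two end shoes (36 x 22, 60 mm high, y = -178 and +178 mm). 0 = closed, its inner face 44 mm from the wall; 0.070 = open, 114 mm from it; end stops at both. It opens towards the rack's -x, has 2 N of friction and stays where left
- keeper_grip (a point): the keeper's black grip block, 54 mm in front of the bar at mid-length, joined to it by a short arm: 22 mm along the rack's x, 32 mm along y, 14 to 64 mm above the table. This point is on its axis 45 mm above the table and moves with the rail; its axes are the rack's
- hub_c (a point): round steel drive hub, a disc 56 mm across and 40 mm high, 0.35 kg, at first lying flat on the rack's floor plate between wall and keeper; this point is its centre, z along its axis
- tray: shallow black parts tray, loose, 0.9 kg, 130 x 130 mm outside, 25 mm high, walls 4 mm, floor 4 mm; origin under its centre, axes along its sides
- mod1_c (a point): flat grey control module, a closed box 116 x 46 x 24 mm, about 0.22 kg, at first lying on its large face on the table; may be absent. This point is its centre; its x axis runs along the 116 mm length, y along the 46 mm width, z through the 24 mm thickness. It may be stood on either short end, with either face to the wall
- mod2_c (a point): flat grey control module, a closed box 116 x 46 x 24 mm, about 0.22 kg, at first lying on its large face on the table; may be absent. This point is its centre; its x axis runs along the 116 mm length, y along the 46 mm width, z through the 24 mm thickness. It may be stood on either short end, with either face to the wall
- mod3_c (a point): flat grey control module, a closed box 116 x 46 x 24 mm, about 0.22 kg, at first lying on its large face on the table; may be absent. This point is its centre; its x axis runs along the 116 mm length, y along the 46 mm width, z through the 24 mm thickness. It may be stood on either short end, with either face to the wall
- mod4_c (a point): flat grey control module, a closed box 116 x 46 x 24 mm, about 0.22 kg, at first lying on its large face on the table; may be absent. This point is its centre; its x axis runs along the 116 mm length, y along the 46 mm width, z through the 24 mm thickness. It may be stood on either short end, with either face to the wall
- tower_c (a point): signal tower, 72 mm round foot, 182 mm high, loose, a bystander; point on its axis 90 mm up
- estop_c (a point): yellow emergency-stop box 75 x 75 x 76 mm, loose, a bystander; point 30 mm above its underside centre
- valves_c (a point): valve block 110 x 62 x 60 mm, loose, a bystander; point 30 mm above its underside centre

How it is judged:
By the outcome, as a careful person would: the job done as asked, in the order asked, and still so for the second after the job is handed in, with the robot touching nothing.
Of mod1, mod2, mod3, mod4 only 3 to 4 are there at a start; the rules pass over those that are not, and their reading is None.
At some moment in a run one of hub, tray may be knocked a few centimetres aside while the robot is not near it.
It also fails if it takes over 200 s, if anything falls off the work surface, if the arm or the gripper's body presses on something with over 40 N, if the wrist force passes 120 N, or if a joint passes its speed limit or range.

## Robot

A 7-joint arm with a two-finger parallel gripper is mounted at the origin on the work surface. World frame = base frame: x ahead of the robot, y to its left, z up, the work surface at z = 0. Lengths are in mm, angles in rad, forces in N, time in s.
With the tool pointing down it reaches from about 350 to 775 mm from the base axis. Payload 3.1 kg.
Tool frame: the origin (TCP) lies midway between the tips of the shut fingers; the grasp point (between the pads) lies 19 mm behind it; y points along the fingers, x is the direction in which the jaws open and shut, and the axes are right-handed (so a half turn about y gives the same grasp; the last joint's range is limited). The gripper opens to 85 mm and grips with 20 to 120 N. Pads are 22 mm wide; open, the fingers measure 114 mm over their backs; the gripper's body (76 mm by 85 mm) begins 54 mm behind the grasp point. The pads swing forward as they close: fully open they stand 13 mm farther back than shut.
Start: joints at [-1.148, 0.311, 0.014, 1.512, -0.004, 1.319, -0.027], TCP at [246.512, 491.681, 207.504] pointing down, gripper open.
Joint ranges: [-2.7, 2.7], [-0.3, 1.91], [-1.27, 1.3], [0.12, 2.57], [-1.44, 4.58], [0.2, 2.03], [-3.05, 3.05]. Speed limits (rad/s): [2.79, 2.79, 3.14, 3.14, 3.14, 3.14, 3.14].

## Interface

Orientations are given as a rotation vector (axis times angle).
In Python, from station import manip, get_image gives the robot as it stands. The module is installed in compiled form; this text tells all that it offers.
- The arm moves only by the tool play_rows, never from a script. Its argument "moves" is a list of rows, each an object with "dp": the shift along the tool's x, y, z in cm, a list of three; "angular": the turn, a rotation vector about the tool's x, y, z in degrees, a list of three; "grip": the gripper command: -1 is shut, 1 is fully open, values between are in proportion. In form: [{"dp": [tx, ty, tz], "angular": [ax, ay, az], "grip": grip}, ...]. A call has 1 to 10 rows; each row shifts and turns the pose as measured when the row begins, along the tool's axes as they then stand; what a row does not reach is not made up. A row lasts 1/12 s, in which the tool goes at most 41.7 mm and 7.16 degrees, less where a joint would pass 70% of its speed; a pose out of reach is approached as far as the arm can. A call with a gripper value outside its range is refused whole. The fingers move at their own pace and stop on an object; "grip_force" is the grip in N (left out, the last holds). Time passes only in rows, so rows that do not move let the fingers close. It gives the time, the measured TCP pose, the force and the opening at its end, in the units of the state.
- manip.get_obs(): the state, without advancing time (a new reading comes with each control period).
- get_image(name): name is "side" or "top"; returns a dict with "frame" (480x640x3 uint8, red, green, blue), "depth" (480x640 float32, mm along the optical axis (not along the pixel's ray), 0 where there is no reading), "fx", "fy", "cx", "cy" (pixels), "R" (3x3) and "t" (3): a world point X has camera coordinates R X + t. Camera axes: x right, y down, z forward; pixel columns grow to the right and rows downward; lengths in mm; the calibration is good to about 2 mm. A picture is of the moment at which its call begins.
- manip.sign_off(): hands the job in, once; it reports no verdict.
The state is a dict: "time": time; "q": joint angles; "joint_velocities": joint speeds; "joint_torque": joint torques, N m; "position": TCP position; "orientation": TCP orientation; "contact_force": force on the tool from outside, world axes, zero at the start; "torque": the same for the moment, N m; "width": finger opening in mm.
Only numpy, scipy, OpenCV 4.12 (cv2) and the standard library are available. Lean on these libraries where they do the work, as an engineer would, in place of code of your own. Each camera call takes 0.05 s, during which the arm holds its last target.

## Working session

There is one attempt and no reset: what is moved stays moved. The work goes in short steps, Python scripts to look and compute and a tool call to move; the robot and the scene stay as the last step left them, time stands still between calls to the robot, and variables do not carry over. Pictures are saved under pics/ and viewed, and the job is handed in when it is done.

Besides the shell and the picture viewer there is one more tool, called after "Call:" by a JSON object that holds its "name" and its "arguments", one argument or row to a line. play_rows: Moves the arm, as the interface text tells. Its arguments: {"type":"object","properties":{"moves":{"type":"array"},"grip_force":{"type":"number"}},"required":["moves"]}

```bash
mkdir -p pics
python3 - <<'E'
from station import manip,get_image
import cv2,numpy as np
o=manip.get_obs()
for k,v in o.items(): print(k,np.round(v,3))
for n in("side","top"):
    im=get_image(n); cv2.imwrite(f"pics/{n}0.png",im["frame"][:,:,::-1]); 
    print(n,im["fx"],im["fy"],im["cx"],im["cy"],np.round(im["R"],3).tolist(),np.round(im["t"],1), np.round(-im["R"].T@im["t"]))
E
```

```text
time 0.0
q [-1.148  0.312  0.014  1.513 -0.004  1.319 -0.027]
joint_velocities [-0.    -0.    -0.001 -0.001 -0.001  0.001 -0.001]
joint_torque [ 0.0000e+00 -3.7991e+01  1.4600e-01 -2.3060e+01  1.2000e-02  1.3000e-02
 -0.0000e+00]
position [246.138 490.933 206.399]
orientation [-1.395 -0.859  0.862]
contact_force [ 0.711 -0.067  0.431]
torque [ 0.026 -0.006 -0.025]
width 85.222
side 541.6532143906134 541.6532143906134 324.45289071273174 240.23700377292917 [[0.999, -0.047, -0.01], [-0.036, -0.598, -0.801], [0.032, 0.8, -0.599]] [-538.   109.6 1315.4] [  499. -1012.   871.]
top 449.8944290898487 449.8944290898487 324.30238377014297 242.05867437417143 [[0.01, -0.999, 0.033], [-0.999, -0.012, -0.043], [0.044, -0.032, -0.999]] [-7.0000e-01  5.5430e+02  1.0757e+03] [ 507.   41. 1098.]
```

View pics/side0.png

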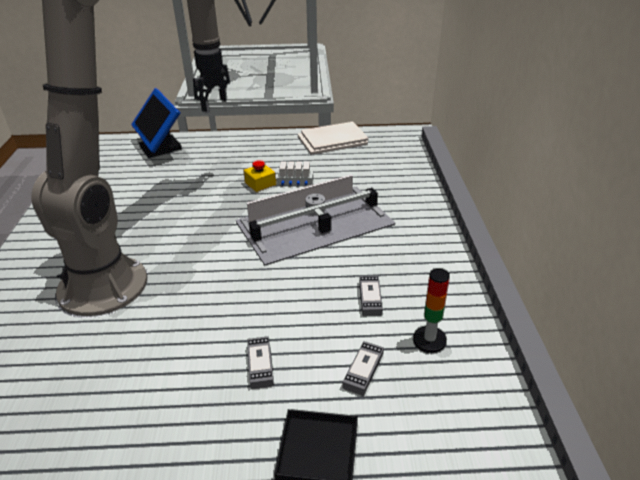

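View pics/top0.png

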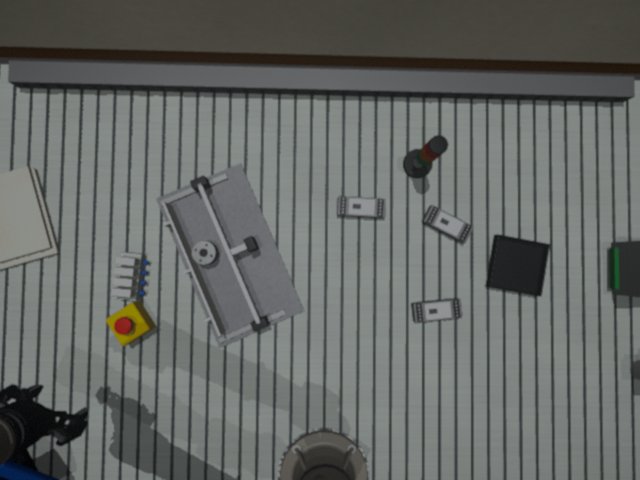

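The side and top views show three modules (top px ~(361,207), (447,224), (436,310)), the tray at (518,265), the rack centred at about (230,255) with the hub at (204,252), and the grip block at (250,243). The tower is at (420,160), the stop box at (128,324) and the valves at (128,275). Next I'll measure their positions.

```bash
cat > h.py <<'E'
from station import manip,get_image
import cv2,numpy as np
from scipy.spatial.transform import Rotation as Rot
def cloud(im):
    d=im["depth"]; v,u=np.mgrid[0:480,0:640]
    c=np.stack([(u-im["cx"])/im["fx"]*d,(v-im["cy"])/im["fy"]*d,d],-1)
    w=(c-im["t"])@im["R"]; w[d<=0]=np.nan
    return w
def ray(im,uv,z):
    uv=np.atleast_2d(np.asarray(uv,float))
    d=np.c_[(uv[:,0]-im["cx"])/im["fx"],(uv[:,1]-im["cy"])/im["fy"],np.ones(len(uv))]@im["R"]
    c=-im["R"].T@im["t"]
    return c+d*((z-c[2])/d[:,2])[:,None]
def proj(im,X):
    c=np.atleast_2d(X)@im["R"].T+im["t"]
    return np.c_[c[:,0]/c[:,2]*im["fx"]+im["cx"],c[:,1]/c[:,2]*im["fy"]+im["cy"]]
E
python3 - <<'E'
from h import *
im=get_image("top"); w=cloud(im); z=w[...,2]
t=(np.abs(z)<8); print("table z median",np.nanmedian(z[t]))
for lo,hi in((15,34),(35,56),(56,80),(5,12)):
    m=((z>lo)&(z<hi)).astype(np.uint8)
    n,l,s,c=cv2.connectedComponentsWithStats(m)
    for i in range(1,n):
        if s[i,4]<60: continue
        p=w[l==i]
        cn,_=cv2.findContours((l==i).astype(np.uint8),cv2.RETR_EXTERNAL,cv2.CHAIN_APPROX_NONE)
        zz=np.median(p[:,2]); q=ray(im,max(cn,key=len)[:,0],zz)[:,:2].astype(np.float32)
        r=cv2.minAreaRect(q)
        print(lo,hi,"px",np.round(c[i]),s[i,4],"z",round(zz,1),"rect",np.round(r[0],1),np.round(r[1],1),round(r[2],1))
E
```

```text
table z median -0.2846335736125886
15 34 px [321.  92.] 1912 z 25.1 rect [ 9.184e+02 -4.000e-01] [1506.4   10.9] 89.9
15 34 px [ 20. 217.] 3589 z 22.0 rect [612.7 729. ] [206.9 121.4] 14.0
15 34 px [178. 224.] 123 z 22.3 rect [586.8 352.7] [147.8  19.3] 19.2
15 34 px [361. 207.] 923 z 23.8 rect [639.3 -82.2] [116.1  46.8] 87.7
15 34 px [448. 224.] 929 z 23.6 rect [ 600.8 -293. ] [117.   47.5] 63.2
15 34 px [520. 265.] 514 z 22.9 rect [ 503.1 -465.4] [135.1 130.1] 80.1
15 34 px [616. 268.] 442 z 27.4 rect [ 497.8 -701.8] [128.6  26.8] 1.1
15 34 px [134. 276.] 518 z 28.4 rect [466.9 455.8] [ 67.2 109.9] 84.7
15 34 px [209. 296.] 154 z 24.4 rect [427.5 277.8] [192.3   7.9] 24.7
15 34 px [437. 311.] 944 z 23.5 rect [ 392.9 -266.5] [ 46.8 116.6] 6.3
15 34 px [145. 315.] 100 z 25.5 rect [378.5 424.2] [74.6 12.4] 29.3
15 34 px [637. 371.] 64 z 21.3 rect [ 250.3 -754.2] [12.4 38.3] 88.8
15 34 px [324. 451.] 408 z 21.9 rect [63.9  1.3] [150.5  34.6] 89.8
15 34 px [ 21. 460.] 155 z 19.8 rect [ 47.6 695. ] [48.  28.4] 69.0
15 34 px [295. 469.] 72 z 22.1 rect [21.  68.7] [11.8 44.6] 69.2
35 56 p
[... 1269 characters left out ...]
[500.9 274.8] [352.8  85.3] 23.0
5 12 px [179. 248.] 147 z 8.1 rect [535.8 354.7] [110.    8.4] 24.2
5 12 px [ 48. 252.] 63 z 10.7 rect [521.7 662. ] [16.7 38.9] 17.0
5 12 px [540. 270.] 75 z 7.3 rect [ 492.  -525.6] [ 10.4 104.1] 80.5
5 12 px [ 29. 258.] 81 z 10.7 rect [509.2 702.6] [16.2 54.8] 17.8
5 12 px [  8. 264.] 64 z 10.6 rect [494.8 750. ] [15.8 44.9] 19.5
5 12 px [199. 295.] 160 z 7.7 rect [423.8 304.9] [113.8   8.6] 24.0
5 12 px [228. 336.] 238 z 7.6 rect [349.5 225.5] [69.6 93. ] 24.0
5 12 px [333. 439.] 231 z 10.5 rect [ 85.3 -21.4] [118.   33.3] 69.3
5 12 px [298. 443.] 62 z 10.1 rect [70.9 63.2] [23.5 65.3] 33.4
5 12 px [362. 469.] 96 z 10.6 rect [ 13.1 -89. ] [48.2 26.9] 25.6
```

Run:
```python
from h import *
im=get_image("top"); w=cloud(im); z=w[...,2]
a=np.radians(114.1); X=np.array([np.cos(a),np.sin(a)]); Y=np.array([-X[1],X[0]]); O=np.array([513.9,250.4])
r=np.stack([(w[...,:2]-O)@X,(w[...,:2]-O)@Y],-1)
near=(np.abs(r[...,0])<150)&(np.abs(r[...,1])<215)
def ext(m,n):
    p=r[m&near]; print(n,len(p),np.round(np.percentile(p,[0.5,2,50,98,99.5],axis=0),1).tolist())
ext((z>5)&(z<11),"plate x -130..90 y +-195")
ext((z>64)&(z<75)&(r[...,0]>40),"wall 60..66, +-165")
s=(z>56)&(z<63)
ext(s&(np.abs(r[...,1])<150)&(np.abs(r[...,1])>30)&(r[...,0]<50),"bar")
ext(s&(np.abs(r[...,1])>165)&(r[...,0]<50),"shoes x")
ext((z>58)&(z<67)&(np.abs(r[...,1])<25)&(r[...,0]<-45),"grip")
h=(z>43)&(z<51)&(np.abs(r[...,1])<120)&(r[...,0]>0)&(r[...,0]<56); ext(h,"hub")
cn,_=cv2.findContours((h&near).astype(np.uint8),0,1); c=max(cn,key=cv2.contourArea)
(q,R)=cv2.minEnclosingCircle(ray(im,c[:,0],48)[:,:2].astype(np.float32)); print("hub",q,R,((np.array(q)-O)@X,(np.array(q)-O)@Y))
# tray rim by dark mask
hsv=cv2.cvtColor(im["frame"],cv2.COLOR_RGB2HSV); m=((hsv[...,2]<60)).astype(np.uint8); m[:, :470]=0;m[:,570:]=0;m[:220]=0;m[310:]=0
cn,_=cv2.findContours(m,0,1); c=max(cn,key=cv2.contourArea); print("tray",cv2.minAreaRect(ray(im,c[:,0],25)[:,:2].astype(np.float32)))
print(Rot.from_rotvec(manip.get_obs()["orientation"]).as_matrix().round(3))
im2=im["frame"][140:360,140:320,::-1]; cv2.imwrite("pics/rackz.png",cv2.resize(im2,None,fx=2.7,fy=2.7,interpolation=cv2.INTER_CUBIC))
```

```text
plate x -130..90 y +-195 9600 [[-128.6, -192.7], [-125.8, -187.3], [-39.2, 12.9], [87.8, 188.7], [90.3, 194.0]]
wall 60..66, +-165 467 [[60.0, -162.9], [60.2, -157.7], [63.0, 1.4], [66.9, 157.3], [67.4, 162.9]]
bar 450 [[-31.0, -148.6], [-30.9, -145.4], [-25.9, 0.0], [-20.8, 145.3], [-20.5, 148.8]]
shoes x 286 [[-43.8, -187.9], [-43.2, -187.1], [-26.7, 165.7], [-9.0, 188.0], [-8.0, 189.0]]
grip 131 [[-90.5, -15.0], [-90.3, -14.2], [-79.8, 1.5], [-64.2, 15.7], [-54.7, 16.2]]
hub 436 [[1.9, -51.0], [3.7, -49.3], [27.9, -24.7], [52.9, 0.2], [55.0, 2.1]]
hub (524.7630615234375, 286.00177001953125) 27.667781829833984 (np.float64(28.062793530802264), np.float64(-24.453460970446393))
tray ((501.9296569824219, -460.7034912109375), (141.97557067871094, 138.61868286132812), 78.07997131347656)
[[ 0.448 -0.001 -0.894]
 [ 0.894 -0.001  0.448]
 [-0.001 -1.    -0.   ]]
```

View pics/rackz.png

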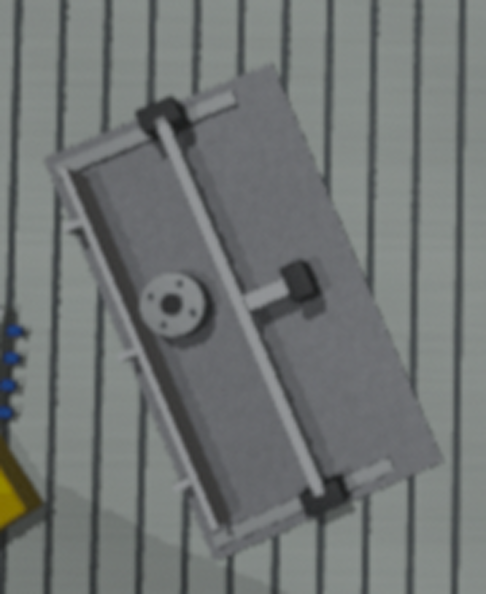

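The measurements agree with the given rack dimensions: plate edges -129..90, wall face at 60, bar centre at x = -26 (keeper about 37 mm open), and the hub 8–48 mm high with radius 27.7. Next I'll write a move-planning helper and go to the grip.

```bash
cat >> h.py <<'E'
from scipy.linalg import logm,expm
A=114.1
def Rz(a): return Rot.from_euler('z',a,degrees=True).as_matrix()
def Rx(a): return Rot.from_euler('x',a,degrees=True).as_matrix()
DOWN=np.array([[1,0,0],[0,0,1],[0,-1,0.]])   # x fwd, y down, z left
def tool(jaw,tilt=0): return Rz(jaw)@DOWN@Rx(tilt)  # tilt>0: fingers swing toward heading jaw+90
O3=np.array([513.9,250.4,0])
def rk(x,y,z): return O3+Rz(A)@[x,y,z]
def go(p,R,n=None,show=True):
    o=manip.get_obs(); T=np.eye(4);T[:3,:3]=Rot.from_rotvec(o["orientation"]).as_matrix();T[:3,3]=o["position"]
    G=np.eye(4);G[:3,:3]=R;G[:3,3]=p
    D=np.linalg.inv(T)@G; dist=np.linalg.norm(D[:3,3]); ang=np.degrees(Rot.from_matrix(D[:3,:3]).magnitude())
    if n is None: n=max(1,int(np.ceil(max(dist/33,ang/5.5))))
    S=np.real(expm(logm(D)/n))
    print(f"t={o['time']:.1f} at {np.round(o['position'],1)} w={o['width']:.1f} F={np.round(o['contact_force'],1)} q={np.round(o['q'],2)} goal {np.round(p,1)}")
    print(f"dist {dist:.1f} ang {ang:.1f} n={n} dp(cm) {np.round(S[:3,3]/10,2).tolist()} angular {np.round(np.degrees(Rot.from_matrix(S[:3,:3]).as_rotvec()),2).tolist()}")
E
python3 - <<'E'
from h import *
go(rk(-79.8,0,130),tool(24.1))
E
```

```text
t=0.2 at [246.3 491.2 206.8] w=85.6 F=[ 0.   0.  -0.2] q=[-1.15  0.31  0.01  1.51 -0.    1.32 -0.03] goal [546.5 177.6 130. ]
dist 440.9 ang 39.3 n=14 dp(cm) [-0.08, 0.55, -3.16] angular [0.0, 2.81, -0.01]
```

Call:
{"name": "play_rows", "arguments": {
  "moves": [
    {"dp":[-0.08,0.55,-3.16],"angular":[0,2.81,0],"grip":1},
    {"dp":[-0.08,0.55,-3.16],"angular":[0,2.81,0],"grip":1},
    {"dp":[-0.08,0.55,-3.16],"angular":[0,2.81,0],"grip":1},
    {"dp":[-0.08,0.55,-3.16],"angular":[0,2.81,0],"grip":1},
    {"dp":[-0.08,0.55,-3.16],"angular":[0,2.81,0],"grip":1},
    {"dp":[-0.08,0.55,-3.16],"angular":[0,2.81,0],"grip":1},
    {"dp":[-0.08,0.55,-3.16],"angular":[0,2.81,0],"grip":1},
    {"dp":[-0.08,0.55,-3.16],"angular":[0,2.81,0],"grip":1},
    {"dp":[-0.08,0.55,-3.16],"angular":[0,2.81,0],"grip":1},
    {"dp":[-0.08,0.55,-3.16],"angular":[0,2.81,0],"grip":1}
  ]
}}

```text
time: 1.03
position: [482.6, 290.5, 146.0]
orientation: [-1.508, -0.48, 0.488]
contact_force: [0.4, 0.1, 0.0]
width: 85.7
```

Run:
```python
from h import *
go(rk(-79.8,0,130),tool(24.1))
```

```text
t=1.0 at [482.6 290.5 146. ] w=85.7 F=[0.4 0.1 0. ] q=[-0.74  0.38  0.24  1.58 -0.1   1.2   0.14] goal [546.5 177.6 130. ]
dist 130.8 ang 11.4 n=4 dp(cm) [-0.1, 0.38, -3.25] angular [-0.13, 2.84, -0.05]
```

Call:
{"name": "play_rows", "arguments": {
  "moves": [
    {"dp":[-0.1,0.38,-3.25],"angular":[0,2.84,0],"grip":1},
    {"dp":[-0.1,0.38,-3.25],"angular":[0,2.84,0],"grip":1},
    {"dp":[-0.1,0.38,-3.25],"angular":[0,2.84,0],"grip":1},
    {"dp":[-0.1,0.38,-3.25],"angular":[0,2.84,0],"grip":1},
    {"dp":[0,0,0],"angular":[0,0,0],"grip":1},
    {"dp":[0,0,0],"angular":[0,0,0],"grip":1}
  ]
}}

```text
time: 1.53
position: [551.7, 159.8, 125.8]
orientation: [-1.55, -0.303, 0.316]
contact_force: [0.0, 1.3, 0.1]
width: 85.2
```

Run:
```python
from h import *
go(rk(-79.8,0,28),tool(24.1))
```

```text
t=1.5 at [551.7 159.8 125.8] w=85.2 F=[0.  1.3 0.1] q=[-0.55  0.43  0.33  1.57 -0.15  1.17  0.2 ] goal [546.5 177.6  28. ]
dist 99.5 ang 1.6 n=4 dp(cm) [0.07, 2.44, 0.46] angular [-0.01, -0.37, -0.13]
```

Call:
{"name": "play_rows", "arguments": {
  "moves": [
    {"dp":[0.2,1.0,1.7],"angular":[0,-1.3,-0.4],"grip":1},
    {"dp":[0,1.0,0],"angular":[0,0,0],"grip":1},
    {"dp":[0,1.5,0],"angular":[0,0,0],"grip":1}
  ]
}}

```text
time: 1.78
position: [550.4, 174.9, 92.7]
orientation: [-1.547, -0.33, 0.321]
contact_force: [0.2, 0.1, -0.1]
width: 85.3
```

Run:
```python
from h import *
go(rk(-79.8,0,28),tool(24.1))
```

```text
t=1.8 at [550.4 174.9  92.7] w=85.3 F=[ 0.2  0.1 -0.1] q=[-0.56  0.46  0.31  1.62 -0.15  1.09  0.2 ] goal [546.5 177.6  28. ]
dist 64.8 ang 0.5 n=2 dp(cm) [-0.14, 3.23, 0.2] angular [0.05, -0.17, 0.15]
```

Call:
{"name": "play_rows", "arguments": {
  "moves": [
    {"dp":[-0.15,1.5,0.4],"angular":[0,-0.3,0.2],"grip":1},
    {"dp":[-0.1,1.5,0],"angular":[0,0,0],"grip":1},
    {"dp":[0,1.5,0],"angular":[0,0,0],"grip":1},
    {"dp":[0,1.2,0],"angular":[0,0,0],"grip":1},
    {"dp":[0,0.2,0],"angular":[0,0,0],"grip":1},
    {"dp":[0,0,0],"angular":[0,0,0],"grip":1}
  ]
}}

```text
time: 2.28
position: [540.3, 182.2, 25.7]
orientation: [-1.545, -0.333, 0.345]
contact_force: [-0.4, -0.1, 0.1]
width: 85.1
```

Run:
```python
from h import *
go(rk(-79.8,0,28),tool(24.1))
```

```text
t=2.3 at [540.3 182.2  25.7] w=85.1 F=[-0.4 -0.1  0.1] q=[-0.56  0.53  0.29  1.69 -0.18  0.96  0.22] goal [546.5 177.6  28. ]
dist 8.1 ang 0.8 n=1 dp(cm) [0.37, -0.24, -0.68] angular [-0.03, 0.65, -0.44]
```

Call:
{"name": "play_rows", "arguments": {
  "moves": [
    {"dp":[0.37,0,-0.68],"angular":[0,0.5,0],"grip":1},
    {"dp":[0,0,0],"angular":[0,0,0],"grip":-1},
    {"dp":[0,0,0],"angular":[0,0,0],"grip":-1},
    {"dp":[0,0,0],"angular":[0,0,0],"grip":-1},
    {"dp":[0,0,0],"angular":[0,0,0],"grip":-1},
    {"dp":[0,0,0],"angular":[0,0,0],"grip":-1}
  ],
  "grip_force": 50
}}

```text
time: 2.78
position: [546.8, 177.0, 28.7]
orientation: [-1.546, -0.325, 0.339]
contact_force: [-5.1, -1.9, 1.7]
width: 30.1
```

Run:
```python
from h import *
go(rk(-113,0,28),tool(24.1))
```

```text
t=2.8 at [546.8 177.   28.7] w=30.1 F=[-5.1 -1.9  1.7] q=[-0.55  0.54  0.29  1.67 -0.18  0.97  0.23] goal [560.  147.2  28. ]
dist 32.6 ang 0.5 n=1 dp(cm) [-0.01, 0.07, -3.26] angular [-0.04, 0.16, -0.48]
```

Call:
{"name": "play_rows", "arguments": {
  "moves": [
    {"dp":[0,0,-0.7],"angular":[0,0,0],"grip":-1},
    {"dp":[0,0,-0.8],"angular":[0,0,0],"grip":-1},
    {"dp":[0,0,-0.8],"angular":[0,0,0],"grip":-1},
    {"dp":[0,0,-0.7],"angular":[0,0,0],"grip":-1},
    {"dp":[0,0,-0.4],"angular":[0,0,0],"grip":-1},
    {"dp":[0,0,-0.3],"angular":[0,0,0],"grip":-1}
  ]
}}

```text
time: 3.28
position: [559.8, 147.6, 28.7]
orientation: [-1.535, -0.324, 0.342]
contact_force: [-5.9, 9.7, 2.3]
width: 30.5
```

Run:
```python
from h import *
go(rk(-113,0,28),tool(24.1))
```

```text
t=3.3 at [559.8 147.6  28.7] w=30.5 F=[-5.9  9.7  2.3] q=[-0.49  0.54  0.29  1.66 -0.19  0.98  0.3 ] goal [560.  147.2  28. ]
dist 0.8 ang 0.9 n=1 dp(cm) [0.0, 0.07, -0.04] angular [-0.68, 0.23, -0.52]
```

Call:
{"name": "play_rows", "arguments": {
  "moves": [
    {"dp":[0,0,-0.5],"angular":[0,0,0],"grip":-1},
    {"dp":[0,0,-0.6],"angular":[0,0,0],"grip":-1},
    {"dp":[0,0,0],"angular":[0,0,0],"grip":1},
    {"dp":[0,0,0],"angular":[0,0,0],"grip":1},
    {"dp":[0,0,0],"angular":[0,0,0],"grip":1},
    {"dp":[0,0,0],"angular":[0,0,0],"grip":1},
    {"dp":[0,-2.0,0],"angular":[0,0,0],"grip":1},
    {"dp":[0,-3.0,0],"angular":[0,0,0],"grip":1},
    {"dp":[0,-3.0,0],"angular":[0,0,0],"grip":1},
    {"dp":[0,-3.0,0],"angular":[0,0,0],"grip":1}
  ]
}}

```text
time: 4.12
position: [559.8, 136.1, 134.6]
orientation: [-1.531, -0.308, 0.357]
contact_force: [-0.3, -0.3, -0.2]
width: 85.2
```

```bash
cat > m.py <<'E'
from h import *
def scene(tag):
    im=get_image("top"); w=cloud(im); z=w[...,2]
    cv2.imwrite(f"pics/{tag}.png",im["frame"][:,:,::-1])
    r=(w-O3)@Rz(A)
    near=(np.abs(r[...,0])<150)&(np.abs(r[...,1])<215)
    b=near&(z>56)&(z<63)&(np.abs(r[...,1])<150)&(np.abs(r[...,1])>30)&(r[...,0]<25)
    print("bar x",np.round(np.percentile(r[b][:,0],[2,50,98]),1) if b.sum() else None)
    m=((z>15)&(z<60)).astype(np.uint8); n,l,s,c=cv2.connectedComponentsWithStats(m)
    for i in range(1,n):
        if s[i,4]<80: continue
        cn,_=cv2.findContours((l==i).astype(np.uint8),0,cv2.CHAIN_APPROX_NONE)
        zz=np.median(w[l==i][:,2]); rc=cv2.minAreaRect(ray(im,max(cn,key=len)[:,0],zz)[:,:2].astype(np.float32))
        if 200<rc[0][0]<800 and abs(rc[0][1])<600: print("px",np.round(c[i]),s[i,4],"z",round(zz,1),np.round(rc[0],1),np.round(rc[1],1),round(rc[2],1))
    return im,w,r
E
python3 - <<'E'
from m import *
scene("s1")
go(rk(28.06,-24.5,110),tool(24.1))
E
```

```text
bar x None
px [215. 176.] 102 z 57.6 [704.6 260.2] [23.3 52.8] 0.9
px [361. 207.] 922 z 23.8 [639.3 -82.4] [115.9  46.8] 87.7
px [190. 250.] 601 z 45.5 [536.1 313.1] [243.9  34. ] 24.0
px [448. 224.] 929 z 23.7 [ 600.5 -293.3] [116.1  47.6] 63.2
px [520. 265.] 508 z 22.9 [ 503.  -465.8] [134.4 130.1] 80.1
px [130. 276.] 1058 z 33.7 [467.6 458.5] [ 76.9 109.6] 84.7
px [437. 311.] 942 z 23.6 [ 393.2 -266.3] [ 47.3 117. ] 6.3
px [132. 323.] 999 z 48.9 [361.7 449. ] [76.7 86.7] 33.6
t=4.2 at [564.9 136.6 142. ] w=85.4 F=[3.3 0.8 3.6] q=[-0.48  0.44  0.32  1.52 -0.16  1.23  0.29] goal [524.8 286.  110. ]
dist 158.0 ang 1.3 n=5 dp(cm) [0.5, 0.67, 3.05] angular [-0.21, 0.04, -0.16]
```

Call:
{"name": "play_rows", "arguments": {
  "moves": [
    {"dp":[0.5,0.3,2.5],"angular":[-0.5,0,-0.4],"grip":1},
    {"dp":[0.5,0.3,3.0],"angular":[-0.3,0,-0.3],"grip":1},
    {"dp":[0.5,0.3,3.0],"angular":[0,0,0],"grip":1},
    {"dp":[0.3,0.3,2.5],"angular":[0,0,0],"grip":1},
    {"dp":[0.3,0.3,2.0],"angular":[0,0,0],"grip":1},
    {"dp":[0,0,0.8],"angular":[0,0,0],"grip":1},
    {"dp":[0,0,0],"angular":[0,0,0],"grip":1}
  ]
}}

```text
time: 4.75
position: [539.1, 265.5, 134.3]
orientation: [-1.553, -0.337, 0.303]
contact_force: [-0.2, 0.4, 0.2]
width: 85.3
```

Run:
```python
from m import *
im,w,r=scene("s2")
go(rk(28.06,-24.5,110),tool(24.1))
s=get_image("side"); cv2.imwrite("pics/s2s.png",cv2.resize(s["frame"][140:290,200:440,::-1],None,fx=3,fy=3))
```

```text
bar x [-63.2 -58.5 -53.3]
px [221. 197.] 380 z 57.6 [640.  230.1] [164.7  64.8] 35.7
px [361. 207.] 926 z 23.8 [639.3 -82.3] [116.   46.8] 87.7
px [448. 224.] 927 z 23.6 [ 600.8 -292.9] [117.2  47.6] 63.0
px [520. 265.] 515 z 22.9 [ 503.  -465.6] [134.8 130.1] 80.1
px [251. 258.] 276 z 57.1 [501.3 160.8] [133.8  47.9] 23.5
px [210. 252.] 249 z 46.9 [526.6 270.2] [51.  34.6] 0.6
px [212. 308.] 256 z 38.8 [397.1 264.8] [129.   11.5] 24.1
px [437. 311.] 947 z 23.4 [ 392.9 -266.4] [ 46.8 117. ] 6.3
px [272. 316.] 166 z 57.7 [381.5 127.6] [48.2 48.9] 67.5
t=4.8 at [539.4 264.5 134.3] w=85.6 F=[ 1.   0.  -0.2] q=[-0.69  0.45  0.29  1.51 -0.12  1.18  0.02] goal [524.8 286.  110. ]
dist 35.6 ang 1.5 n=2 dp(cm) [-0.26, 1.2, 1.29] angular [0.31, -0.41, 0.55]
```

View pics/s2s.png

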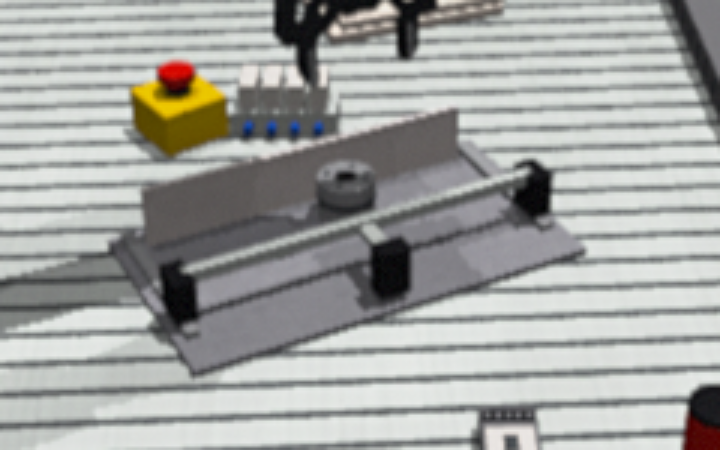

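The rail is fully open (bar at -58.5, expected -59). The side crop shows the hub's top at px ~(315,197), which I'll check before descending.

Run:
```python
from m import *
s=get_image("side"); print(ray(s,[[315.3,197]],48))
go(rk(28.06,-24.5,75),tool(24.1))
```

```text
[[526.81092578 292.4557922   48.        ]]
t=4.9 at [540.6 261.5 134.6] w=85.4 F=[-0.4 -0.3 -0.6] q=[-0.69  0.45  0.29  1.51 -0.12  1.18  0.02] goal [524.8 286.   75. ]
dist 66.4 ang 1.7 n=3 dp(cm) [-0.19, 1.98, 0.98] angular [0.24, -0.36, 0.37]
```

Call:
{"name": "play_rows", "arguments": {
  "moves": [
    {"dp":[-0.2,0.5,1.2],"angular":[0.5,-0.5,0.6],"grip":1},
    {"dp":[-0.1,1.0,0.9],"angular":[0,0,0],"grip":1},
    {"dp":[0,1.5,0.3],"angular":[0,0,0],"grip":1},
    {"dp":[0,1.0,0],"angular":[0,0,0],"grip":1},
    {"dp":[0,0,0],"angular":[0,0,0],"grip":1}
  ]
}}

```text
time: 5.32
position: [531.5, 276.8, 92.1]
orientation: [-1.552, -0.322, 0.305]
contact_force: [-1.3, -0.1, -0.8]
width: 85.4
```

Run:
```python
from m import *
go(rk(28.06,-24.5,13),tool(24.1))
```

```text
t=5.3 at [531.5 276.8  92.1] w=85.4 F=[-1.3 -0.1 -0.8] q=[-0.71  0.5   0.28  1.56 -0.14  1.1  -0.  ] goal [524.8 286.   13. ]
dist 79.9 ang 1.4 n=3 dp(cm) [-0.1, 2.63, 0.38] angular [0.13, -0.4, 0.19]
```

Call:
{"name": "play_rows", "arguments": {
  "moves": [
    {"dp":[-0.25,0.6,1.0],"angular":[0.4,-1.0,0.5],"grip":1},
    {"dp":[0,1.2,0],"angular":[0,0,0],"grip":1},
    {"dp":[0,1.2,0],"angular":[0,0,0],"grip":1},
    {"dp":[0,1.2,0],"angular":[0,0,0],"grip":1},
    {"dp":[0,0,0],"angular":[0,0,0],"grip":1}
  ]
}}

```text
time: 5.73
position: [524.4, 285.9, 46.8]
orientation: [-1.544, -0.327, 0.329]
contact_force: [-0.9, -1.2, 0.3]
width: 85.6
```

Run:
```python
from m import *
go(rk(28.06,-24.5,13),tool(24.1))
```

```text
t=5.7 at [524.4 285.9  46.8] w=85.6 F=[-0.9 -1.2  0.3] q=[-0.71  0.55  0.26  1.6  -0.16  1.02  0.02] goal [524.8 286.   13. ]
dist 33.8 ang 0.2 n=2 dp(cm) [0.02, 1.69, -0.01] angular [-0.06, -0.06, -0.02]
```

Call:
{"name": "play_rows", "arguments": {
  "moves": [
    {"dp":[0,1.2,0],"angular":[0,0,0],"grip":1},
    {"dp":[0,1.2,0],"angular":[0,0,0],"grip":1},
    {"dp":[0,0.9,0],"angular":[0,0,0],"grip":1},
    {"dp":[0,0,0],"angular":[0,0,0],"grip":-1},
    {"dp":[0,0,0],"angular":[0,0,0],"grip":-1},
    {"dp":[0,0,0],"angular":[0,0,0],"grip":-1},
    {"dp":[0,0,0],"angular":[0,0,0],"grip":-1},
    {"dp":[0,0,0],"angular":[0,0,0],"grip":-1}
  ],
  "grip_force": 70
}}

```text
time: 6.4
position: [525.1, 287.0, 12.4]
orientation: [-1.543, -0.329, 0.329]
contact_force: [-0.5, -0.3, -4.3]
width: 52.9
```

Run:
```python
from m import *
go(rk(28.06,-24.5,13),tool(24.1))
```

```text
t=6.4 at [525.1 287.   12.4] w=52.9 F=[-0.5 -0.3 -4.3] q=[-0.7   0.59  0.25  1.63 -0.17  0.95  0.03] goal [524.8 286.   13. ]
dist 1.2 ang 0.2 n=1 dp(cm) [-0.07, -0.06, -0.08] angular [-0.17, -0.08, 0.04]
```

Call:
{"name": "play_rows", "arguments": {
  "moves": [
    {"dp":[0,-1.5,0],"angular":[0,0,0],"grip":-1},
    {"dp":[0,-3,0],"angular":[0,0,0],"grip":-1},
    {"dp":[0,-3,0],"angular":[0,0,0],"grip":-1},
    {"dp":[0,-3,0],"angular":[0,0,0],"grip":-1},
    {"dp":[0,-2,0],"angular":[0,0,0],"grip":-1},
    {"dp":[0,0,0],"angular":[0,0,0],"grip":-1}
  ]
}}

```text
time: 6.9
position: [520.4, 284.1, 136.9]
orientation: [-1.547, -0.318, 0.339]
contact_force: [1.1, 0.5, -2.9]
width: 52.9
```

Run:
```python
from m import *
go([503,-465.5,130],tool(-9.9),24)
```

```text
t=6.9 at [520.4 284.1 136.9] w=52.9 F=[ 1.1  0.5 -2.9] q=[-0.72  0.46  0.28  1.49 -0.13  1.22 -0.  ] goal [ 503.  -465.5  130. ]
dist 749.9 ang 33.9 n=24 dp(cm) [-0.5, 0.03, -3.13] angular [0.01, 1.41, -0.03]
```

Call:
{"name": "play_rows", "arguments": {
  "moves": [
    {"dp":[-0.5,0,-2.0],"angular":[0,1.4,0],"grip":-1},
    {"dp":[-0.5,0,-3.13],"angular":[0,1.4,0],"grip":-1},
    {"dp":[-0.5,0,-3.13],"angular":[0,1.4,0],"grip":-1},
    {"dp":[-0.5,0,-3.13],"angular":[0,1.4,0],"grip":-1},
    {"dp":[-0.5,0,-3.13],"angular":[0,1.4,0],"grip":-1},
    {"dp":[-0.5,0,-3.13],"angular":[0,1.4,0],"grip":-1},
    {"dp":[-0.5,0,-3.13],"angular":[0,1.4,0],"grip":-1},
    {"dp":[-0.5,0,-3.13],"angular":[0,1.4,0],"grip":-1},
    {"dp":[-0.5,0,-3.13],"angular":[0,1.4,0],"grip":-1},
    {"dp":[-0.5,0,-3.13],"angular":[0,1.4,0],"grip":-1}
  ]
}}

```text
time: 7.73
position: [552.8, -18.0, 117.5]
orientation: [-1.56, -0.115, 0.174]
contact_force: [-0.2, -0.2, -4.3]
width: 52.9
```

Call:
{"name": "play_rows", "arguments": {
  "moves": [
    {"dp":[-0.5,0,-3.13],"angular":[0,1.4,0],"grip":-1},
    {"dp":[-0.5,0,-3.13],"angular":[0,1.4,0],"grip":-1},
    {"dp":[-0.5,0,-3.13],"angular":[0,1.4,0],"grip":-1},
    {"dp":[-0.5,0,-3.13],"angular":[0,1.4,0],"grip":-1},
    {"dp":[-0.5,0,-3.13],"angular":[0,1.4,0],"grip":-1},
    {"dp":[-0.5,0,-3.13],"angular":[0,1.4,0],"grip":-1},
    {"dp":[-0.5,0,-3.13],"angular":[0,1.4,0],"grip":-1},
    {"dp":[-0.5,0,-3.13],"angular":[0,1.4,0],"grip":-1},
    {"dp":[-0.5,0,-2.5],"angular":[0,1.4,0],"grip":-1},
    {"dp":[0,0,-1],"angular":[0,0,0],"grip":-1}
  ]
}}

```text
time: 8.57
position: [509.6, -324.7, 95.2]
orientation: [-1.566, 0.103, 0.007]
contact_force: [-0.9, -1.4, -3.7]
width: 52.7
```

Run:
```python
from m import *
scene("s3")
go([503,-465.5,130],tool(-9.9))
```

```text
bar x [-63.3 -58.4 -53.3]
px [216. 184.] 245 z 57.5 [672.8 262.4] [86.6 51.2] 3.0
px [361. 207.] 925 z 23.8 [639.3 -82.3] [116.  47.] 87.7
px [195. 267.] 655 z 38.1 [494.6 308.4] [342.8  13.5] 23.6
px [448. 224.] 926 z 23.8 [ 600.7 -292.8] [117.1  47.6] 63.2
px [243. 243.] 327 z 57.3 [557.8 185.6] [171.2  48.4] 24.1
px [130. 276.] 1019 z 33.4 [467.6 458.7] [ 76.6 109.6] 84.7
px [437. 311.] 947 z 23.5 [ 393.  -266.2] [ 47.  117.3] 6.3
px [132. 323.] 995 z 48.8 [361.4 449.3] [76.8 86.1] 33.7
px [272. 317.] 132 z 57.6 [376.8 123.8] [38.9 41.2] 76.8
t=8.6 at [ 509.  -326.    94.8] w=53.2 F=[-0.5 -3.6 -3.7] q=[ 0.18  0.59  0.53  1.46 -0.26  1.23  0.68] goal [ 503.  -465.5  130. ]
dist 143.9 ang 7.5 n=5 dp(cm) [0.15, -0.71, -2.79] angular [0.04, 1.27, -0.81]
```

View pics/s3.png

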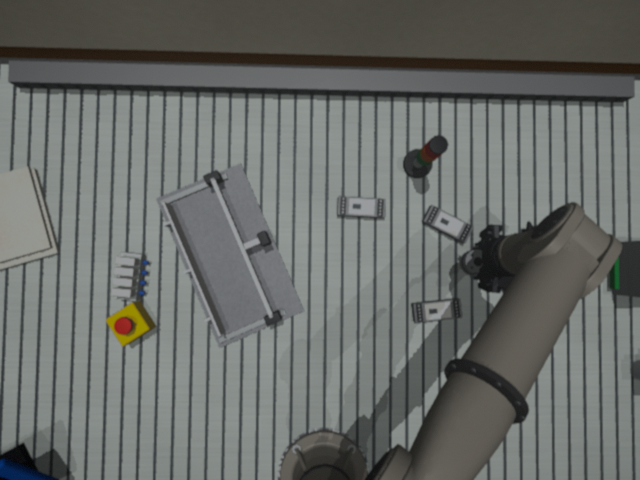

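The top view shows the gripper with the hub at px ~(472,262) and the arm hiding the tray, so I'll check the tray in the side view.

Run:
```python
from m import *
s=get_image("side"); cv2.imwrite("pics/s3s.png",s["frame"][:,:,::-1])
w=cloud(s); z=w[...,2]
m=(z>15)&(z<30)&(w[...,1]<-370)&(w[...,1]>-600)&(w[...,0]>350)&(w[...,0]<650)
m|=(z>-2)&(z<30)&(cv2.cvtColor(s["frame"],cv2.COLOR_RGB2GRAY)<35)&(w[...,1]<-370)
p=w[m&(z>19)&(z<28)][:,:2].astype(np.float32); print(len(p),cv2.minAreaRect(p))
```

```text
801 ((679.0472412109375, -464.592041015625), (161.6651153564453, 490.98968505859375), 86.96659851074219)
```

View pics/s3s.png

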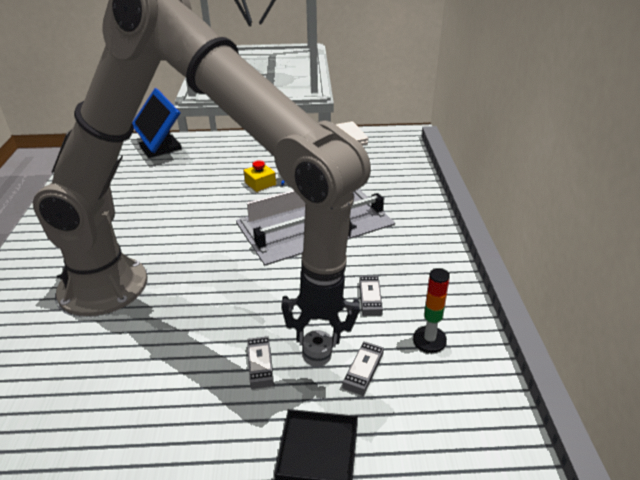

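The side view has the tray at the same place as at the start (corners ~(290,410) and (357,415)), and the hub is held at (317,345). Continuing.

Call:
{"name": "play_rows", "arguments": {
  "moves": [
    {"dp":[0.1,-0.5,-2.8],"angular":[0,1.3,-0.8],"grip":-1},
    {"dp":[0.1,-0.5,-2.8],"angular":[0,1.3,-0.8],"grip":-1},
    {"dp":[0.1,-0.3,-2.8],"angular":[0,1.3,-0.8],"grip":-1},
    {"dp":[0.1,0,-2.5],"angular":[0,1.3,-0.5],"grip":-1},
    {"dp":[0,0,-1],"angular":[0,0,0],"grip":-1},
    {"dp":[0,0,0],"angular":[0,0,0],"grip":-1},
    {"dp":[0,0,0],"angular":[0,0,0],"grip":-1}
  ]
}}

```text
time: 9.25
position: [511.9, -422.8, 95.9]
orientation: [-1.539, 0.12, -0.084]
contact_force: [0.4, 0.4, -3.6]
width: 53.0
```

Run:
```python
from m import *
go([503,-465.5,40],tool(-9.9))
```

```text
t=9.2 at [ 511.9 -422.8   95.9] w=53.0 F=[ 0.4  0.4 -3.6] q=[ 0.37  0.69  0.53  1.29 -0.35  1.29  0.77] goal [ 503.  -465.5   40. ]
dist 70.9 ang 3.2 n=3 dp(cm) [-0.06, 1.84, -1.49] angular [-0.51, 0.81, -0.49]
```

Call:
{"name": "play_rows", "arguments": {
  "moves": [
    {"dp":[0,0,-2.5],"angular":[-1,1.3,-0.8],"grip":-1},
    {"dp":[-0.2,0.5,-2.2],"angular":[-0.5,1.0,-0.7],"grip":-1},
    {"dp":[0,1.0,0],"angular":[0,0,0],"grip":-1},
    {"dp":[0,1.0,0],"angular":[0,0,0],"grip":-1},
    {"dp":[0,0,0],"angular":[0,0,0],"grip":-1}
  ]
}}

```text
time: 9.67
position: [509.4, -456.7, 65.1]
orientation: [-1.553, 0.122, -0.125]
contact_force: [-0.8, 0.5, -4.6]
width: 53.1
```

Run:
```python
from m import *
go([503,-465.5,12],tool(-9.9))
s=get_image("side"); cv2.imwrite("pics/s4s.png",s["frame"][240:,160:560,::-1])
```

```text
t=9.7 at [ 509.4 -456.7   65.1] w=53.1 F=[-0.8  0.5 -4.6] q=[ 0.42  0.73  0.52  1.29 -0.38  1.22  0.8 ] goal [ 503.  -465.5   12. ]
dist 54.2 ang 1.2 n=2 dp(cm) [-0.25, 2.65, -0.51] angular [-0.41, 0.45, 0.02]
```

View pics/s4s.png

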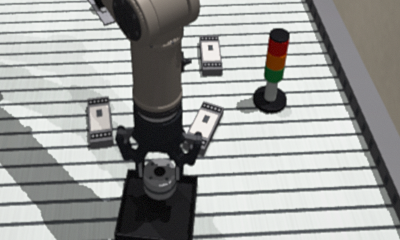

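The crop shows the hub over the tray (crop px (160,172)), with the tray edge at x 128–198, unmoved. Lowering now.

Call:
{"name": "play_rows", "arguments": {
  "moves": [
    {"dp":[-0.4,0.8,-0.9],"angular":[-0.8,0.9,0],"grip":-1},
    {"dp":[-0.1,1.2,0],"angular":[0,0,0],"grip":-1},
    {"dp":[0,1.2,0],"angular":[0,0,0],"grip":-1},
    {"dp":[0,0.9,0],"angular":[0,0,0],"grip":-1},
    {"dp":[0,0,0],"angular":[0,0,0],"grip":-1},
    {"dp":[0,0,0],"angular":[0,0,0],"grip":-1}
  ]
}}

```text
time: 10.22
position: [508.4, -457.3, 20.9]
orientation: [-1.559, 0.126, -0.132]
contact_force: [0.9, -0.3, -3.9]
width: 52.6
```

Run:
```python
from m import *
go([503,-465.5,10],tool(-9.9))
```

```text
t=10.2 at [ 508.4 -457.3   20.9] w=52.6 F=[ 0.9 -0.3 -3.9] q=[ 0.42  0.77  0.51  1.34 -0.4   1.13  0.81] goal [ 503.  -465.5   10. ]
dist 14.7 ang 0.7 n=1 dp(cm) [-0.4, 1.08, -0.9] angular [-0.46, 0.49, 0.18]
```

Call:
{"name": "play_rows", "arguments": {
  "moves": [
    {"dp":[-0.4,0.3,-0.9],"angular":[0,0,0],"grip":-1},
    {"dp":[-0.3,0.4,-0.7],"angular":[0,0,0],"grip":-1},
    {"dp":[0,0.4,0],"angular":[0,0,0],"grip":-1},
    {"dp":[0,0.3,0],"angular":[0,0,0],"grip":-1},
    {"dp":[0,0,0],"angular":[0,0,0],"grip":-1}
  ]
}}

```text
time: 10.63
position: [499.9, -473.9, 8.6]
orientation: [-1.56, 0.122, -0.134]
contact_force: [0.3, -0.2, -3.3]
width: 52.8
```

Run:
```python
from m import *
go([503,-465.5,10],tool(-9.9))
```

```text
t=10.6 at [ 499.9 -473.9    8.6] w=52.8 F=[ 0.3 -0.2 -3.3] q=[ 0.45  0.79  0.5   1.34 -0.41  1.11  0.84] goal [ 503.  -465.5   10. ]
dist 9.1 ang 0.8 n=1 dp(cm) [0.17, -0.13, 0.88] angular [-0.45, 0.54, 0.41]
```

Call:
{"name": "play_rows", "arguments": {
  "moves": [
    {"dp":[0,0,0.4],"angular":[0,0,0],"grip":-1},
    {"dp":[0,0,0],"angular":[0,0,0],"grip":0.55},
    {"dp":[0,0,0],"angular":[0,0,0],"grip":0.55},
    {"dp":[0,0,0],"angular":[0,0,0],"grip":0.55},
    {"dp":[0,0,0],"angular":[0,0,0],"grip":0.55},
    {"dp":[0,-1.5,0],"angular":[0,0,0],"grip":0.55},
    {"dp":[0,-2,0],"angular":[0,0,0],"grip":0.55},
    {"dp":[0,-3,0],"angular":[0,0,0],"grip":0.55},
    {"dp":[0,-3,0],"angular":[0,0,0],"grip":1},
    {"dp":[0,-3,0],"angular":[0,0,0],"grip":1}
  ]
}}

```text
time: 11.47
position: [497.6, -468.1, 132.7]
orientation: [-1.555, 0.128, -0.129]
contact_force: [0.2, -0.9, -0.4]
width: 85.3
```

Run:
```python
from m import *
go([503,-465.5,10],tool(-9.9))
s=get_image("side"); cv2.imwrite("pics/s5s.png",s["frame"][240:,160:560,::-1])
```

```text
t=11.5 at [ 497.6 -468.1  132.7] w=85.3 F=[ 0.2 -0.9 -0.4] q=[ 0.43  0.68  0.55  1.21 -0.35  1.35  0.8 ] goal [ 503.  -465.5   10. ]
dist 122.8 ang 0.9 n=4 dp(cm) [0.12, 3.07, 0.06] angular [-0.17, 0.13, -0.01]
```

View pics/s5s.png

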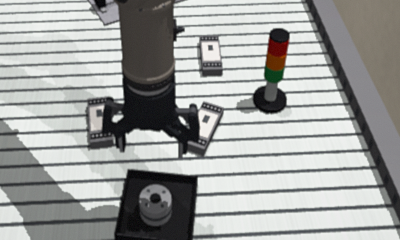

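Hub is in the tray (crop px (155,200)). Next is module C at (393,-266). I'll grasp near its +y end with the fingers tilted 20°.

```bash
cat >> h.py <<'E'
def modgrasp(c,w,th=20,off=36,z=3):
    u=np.array([np.cos(np.radians(w)),np.sin(np.radians(w)),0]); R=tool(w-90,-th); d=R[:,1]
    g=np.array([c[0],c[1],0])+off*u; p=g+19*d; 
    p[2]=z; return p,R
E
python3 - <<'E'
from m import *
p,R=modgrasp((393,-266.3),96.3); print(p)
go(p+[0,0,100],R)
E
```

```text
[ 389.76266035 -236.9765443     3.        ]
t=11.5 at [ 500.4 -471.9  141.1] w=85.4 F=[ 2.1 -2.   5.4] q=[ 0.43  0.68  0.55  1.2  -0.35  1.35  0.8 ] goal [ 389.8 -237.   103. ]
dist 262.5 ang 25.4 n=8 dp(cm) [-1.52, 0.02, 2.93] angular [-2.5, -1.95, -0.26]
```

Call:
{"name": "play_rows", "arguments": {
  "moves": [
    {"dp":[-1.5,0,2.5],"angular":[-2.5,-1.95,-0.3],"grip":1},
    {"dp":[-1.5,0,2.9],"angular":[-2.5,-1.95,-0.3],"grip":1},
    {"dp":[-1.5,0,2.9],"angular":[-2.5,-1.95,-0.3],"grip":1},
    {"dp":[-1.5,0,2.9],"angular":[-2.5,-1.95,-0.3],"grip":1},
    {"dp":[-1.5,0,2.9],"angular":[-2.5,-1.95,-0.3],"grip":1},
    {"dp":[-1.5,0,2.9],"angular":[-2.5,-1.95,-0.3],"grip":1},
    {"dp":[-1.2,0,2.0],"angular":[-2.5,-1.95,-0.3],"grip":1},
    {"dp":[-0.6,0,1.0],"angular":[-2,-1.5,0],"grip":1},
    {"dp":[0,0,0],"angular":[0,0,0],"grip":1},
    {"dp":[0,0,0],"angular":[0,0,0],"grip":1}
  ]
}}

```text
time: 12.35
position: [403.8, -271.3, 109.7]
orientation: [-1.939, -0.124, 0.064]
contact_force: [0.1, -0.1, -0.7]
width: 85.4
```

Run:
```python
from m import *
im,w,r=scene("s6")
p,R=modgrasp((393,-266.3),96.3)
go(p+[0,0,60],R)
```

```text
bar x [-63.4 -58.5 -53.3]
px [217. 186.] 269 z 57.5 [670.7 244.5] [103.8  50.8] 38.3
px [195. 265.] 670 z 37.0 [493.9 308.6] [344.3  28.7] 20.9
px [361. 207.] 925 z 23.8 [639.1 -82.4] [115.9  47.3] 87.7
px [448. 224.] 931 z 23.5 [ 600.8 -293. ] [117.1  47.5] 63.2
px [247. 251.] 363 z 57.5 [530.7 173.6] [195.2  48.1] 24.1
px [520. 265.] 511 z 22.9 [ 502.9 -466. ] [133.9 130.1] 80.1
px [130. 276.] 1048 z 33.5 [467.6 458.9] [ 76.1 109.6] 84.7
px [522. 267.] 526 z 42.7 [ 498.1 -463.4] [65.2 54.7] 89.6
px [271. 314.] 187 z 57.9 [392.8 136.4] [70.6 40.5] 42.1
px [422. 308.] 252 z 23.1 [ 395.  -236.1] [37.9 56.8] 9.7
px [132. 323.] 1002 z 48.8 [361.6 449.1] [76.7 86.6] 33.7
t=12.4 at [ 403.8 -271.6  109.7] w=85.3 F=[ 0.7  1.3 -0.4] q=[-0.32  0.16  0.68  2.08  0.32  0.78  0.24] goal [ 389.8 -237.    63. ]
dist 59.8 ang 1.6 n=2 dp(cm) [-0.53, 1.53, 2.51] angular [0.63, 0.02, 0.47]
```

Call:
{"name": "play_rows", "arguments": {
  "moves": [
    {"dp":[-0.6,1.0,2.5],"angular":[0.6,0,0.5],"grip":1},
    {"dp":[-0.3,1.0,1.5],"angular":[0,0,0],"grip":1},
    {"dp":[0,0.6,0.3],"angular":[0,0,0],"grip":1},
    {"dp":[0,0,0],"angular":[0,0,0],"grip":1}
  ]
}}

```text
time: 12.73
position: [398.0, -249.5, 73.8]
orientation: [-1.934, -0.112, 0.048]
contact_force: [-0.0, 0.3, 0.7]
width: 85.3
```

Run:
```python
from m import *
p,R=modgrasp((393,-266.3),96.3)
go(p+[0,0,30],R)
```

```text
t=12.7 at [ 398.  -249.5   73.8] w=85.3 F=[-0.   0.3  0.7] q=[-0.35  0.2   0.67  2.15  0.33  0.7   0.16] goal [ 389.8 -237.    33. ]
dist 43.5 ang 1.6 n=2 dp(cm) [-0.38, 1.67, 1.34] angular [0.5, -0.43, 0.46]
```

Call:
{"name": "play_rows", "arguments": {
  "moves": [
    {"dp":[-0.8,1.0,1.8],"angular":[1.0,-0.8,0.9],"grip":1},
    {"dp":[-0.5,1.0,1.2],"angular":[0,0,0],"grip":1},
    {"dp":[0,1.0,0.4],"angular":[0,0,0],"grip":1},
    {"dp":[0,0,0],"angular":[0,0,0],"grip":1}
  ]
}}

```text
time: 13.07
position: [385.9, -234.1, 33.9]
orientation: [-1.919, -0.1, 0.063]
contact_force: [-0.8, 0.6, 0.2]
width: 85.8
```

Run:
```python
from m import *
p,R=modgrasp((393,-266.3),96.3)
go(p,R)
```

```text
t=13.1 at [ 385.9 -234.1   33.9] w=85.8 F=[-0.8  0.6  0.2] q=[-0.34  0.26  0.65  2.21  0.3   0.61  0.15] goal [ 389.8 -237.     3. ]
dist 31.2 ang 0.6 n=1 dp(cm) [0.34, 3.01, 0.75] angular [0.1, -0.61, 0.09]
```

Call:
{"name": "play_rows", "arguments": {
  "moves": [
    {"dp":[0.3,0.9,0.2],"angular":[0,-0.6,0],"grip":1},
    {"dp":[0.1,1.0,0.3],"angular":[0,0,0],"grip":1},
    {"dp":[0,0.9,0.3],"angular":[0,0,0],"grip":1},
    {"dp":[0,0.3,0],"angular":[0,0,0],"grip":1},
    {"dp":[0,0,0],"angular":[0,0,0],"grip":1}
  ]
}}

```text
time: 13.48
position: [392.6, -240.8, 2.3]
orientation: [-1.921, -0.103, 0.068]
contact_force: [-0.2, 0.3, -0.4]
width: 85.4
```

Run:
```python
from m import *
p,R=modgrasp((393,-266.3),96.3)
go(p,R)
```

```text
t=13.5 at [ 392.6 -240.8    2.3] w=85.4 F=[-0.2  0.3 -0.4] q=[-0.29  0.35  0.62  2.21  0.25  0.52  0.18] goal [ 389.8 -237.     3. ]
dist 4.8 ang 0.4 n=1 dp(cm) [-0.24, -0.21, 0.36] angular [0.2, -0.3, 0.07]
```

Good. I'll close here.

Call:
{"name": "play_rows", "arguments": {
  "moves": [
    {"dp":[-0.2,-0.1,0.3],"angular":[0,0,0],"grip":-1},
    {"dp":[0,0,0],"angular":[0,0,0],"grip":-1},
    {"dp":[0,0,0],"angular":[0,0,0],"grip":-1},
    {"dp":[0,0,0],"angular":[0,0,0],"grip":-1},
    {"dp":[0,0,0],"angular":[0,0,0],"grip":-1},
    {"dp":[0,0,0],"angular":[0,0,0],"grip":-1}
  ],
  "grip_force": 70
}}

```text
time: 13.98
position: [391.6, -239.1, 4.7]
orientation: [-1.922, -0.104, 0.063]
contact_force: [-1.6, -0.5, 2.4]
width: 12.4
```

Run:
```python
from m import *
p,R=modgrasp((393,-266.3),96.3)
go(p+[0,0,150],R)
```

```text
t=14.0 at [ 391.6 -239.1    4.7] w=12.4 F=[-1.6 -0.5  2.4] q=[-0.3   0.34  0.63  2.22  0.26  0.52  0.17] goal [ 389.8 -237.   153. ]
dist 148.3 ang 0.6 n=5 dp(cm) [-0.02, -2.8, -0.98] angular [0.05, -0.1, 0.04]
```

Run:
```python
from m import *
s=get_image("side"); cv2.imwrite("pics/s7s.png",cv2.resize(s["frame"][260:420,180:400,::-1],None,fx=3,fy=3))
im,_,_=scene("s7"); print(manip.get_obs()["width"])
cv2.imwrite("pics/s7t.png",cv2.resize(im["frame"][220:380,340:540,::-1],None,fx=3,fy=3))
```

```text
bar x [-63.4 -58.3 -53.3]
px [217. 189.] 290 z 57.7 [654. 259.] [121.   50.8] 13.8
px [361. 207.] 925 z 23.7 [639.3 -82.3] [116.   46.8] 87.7
px [195. 268.] 650 z 37.9 [494.3 308.8] [342.5  11.9] 24.1
px [448. 224.] 930 z 23.7 [ 600.6 -292.8] [117.1  47.9] 63.2
px [246. 250.] 342 z 57.7 [531.4 173. ] [162.1  49.6] 24.1
px [520. 265.] 513 z 22.7 [ 502.9 -466.1] [134.  130.1] 80.2
px [130. 277.] 1036 z 33.7 [467.6 459. ] [ 75.8 109.6] 84.7
px [522. 267.] 529 z 42.8 [ 498.1 -463.4] [65.2 54.7] 89.6
px [445. 309.] 624 z 23.4 [ 394.7 -281.6] [47.  86.4] 6.3
px [131. 323.] 997 z 49.1 [361.8 449.1] [76.8 86.8] 34.5
px [270. 318.] 181 z 57.2 [376.9 135.1] [36.5 68.3] 5.5
0.48348315658276486
```

View pics/s7s.png

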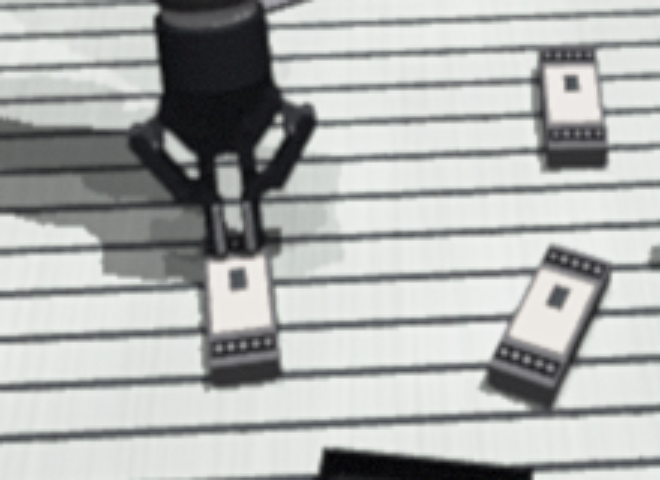

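View pics/s7t.png

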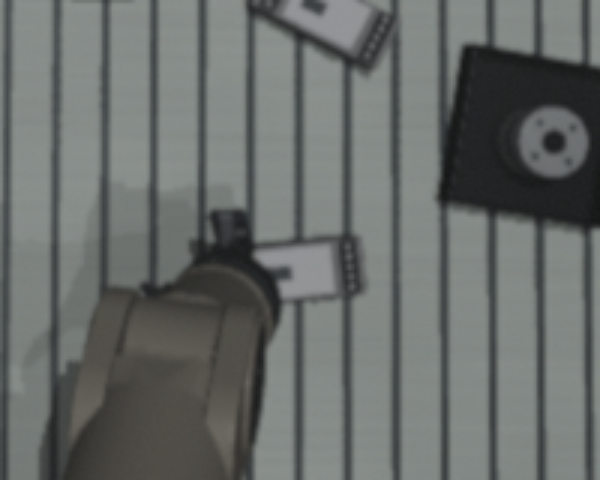

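Run:
```python
from m import *
s=get_image("side"); o=manip.get_obs(); print(o["position"],o["width"],o["contact_force"])
R=Rot.from_rotvec(o["orientation"]).as_matrix(); print(R.round(2))
print("tcp px",proj(s,o["position"]),"crop",(proj(s,o["position"])-[180,260])*3)
print("grasp px crop",(proj(s,o["position"]-19*R[:,1])-[180,260])*3)
w=cloud(s)
# points near the fingers
for (cx,cy) in [(213,240),(258,240),(235,250),(230,180),(235,235),(240,265),(222,225),(250,225)]:
    u,v=180+cx//3,260+cy//3; print((cx,cy),np.round(w[v,u],1), s["frame"][v,u])
```

```text
[ 391.88193194 -238.89766156    4.50455061] 0.04214516817137777 [0.1945336  0.06157538 0.43983715]
[[ 0.99  0.04 -0.09]
 [ 0.1  -0.34  0.93]
 [ 0.01 -0.94 -0.35]]
tcp px [[259.82186697 352.3890196 ]] crop [[239.46560092 277.16705879]]
grasp px crop [[236.67337708 252.67674516]]
(213, 240) [ 374.3 -221.9   24.8] [28 26 30]
(258, 240) [ 405.7 -223.6   24.8] [57 57 60]
(235, 250) [ 390.9 -242.1   36.6] [50 49 52]
(230, 180) [ 378.7 -143.1    4.1] [177 180 178]
(235, 235) [ 390.7 -232.    40.7] [45 46 47]
(240, 265) [ 394.2 -245.2   24.8] [227 221 216]
(222, 225) [ 382.9 -229.2   47.1] [62 60 63]
(250, 225) [ 401.2 -228.6   45.3] [25 26 30]
```

Run:
```python
from m import *
s=get_image("side"); p=np.array([540,263,134.4]); R=tool(24.1)
for sx in(-1,1):
  for back in(0,13,19,32): print(sx,back,((proj(s,p+sx*50*R[:,0]-back*R[:,1])-[200,140])*3).round())
# now: compute cloud points of dark finger region in both views near tip, lowest z above 26
w=cloud(s); o=manip.get_obs(); T=Rot.from_rotvec(o["orientation"]).as_matrix()
l=(w-o["position"])@T
m=(np.abs(l[...,0])<14)&(np.abs(l[...,2])<20)&(l[...,1]<15)&(l[...,1]>-60)
g=cv2.cvtColor(s["frame"],cv2.COLOR_RGB2GRAY)
p=l[m]; 
for i in np.argsort(-p[:,1])[:400:16]: print(p[i].round(1), (p[i]@T.T+o["position"]).round(1))
```

```text
-1 0 [[309. 120.]]
-1 13 [[309. 107.]]
-1 19 [[309. 101.]]
-1 32 [[308.  88.]]
1 0 [[409.  94.]]
1 13 [[409.  81.]]
1 19 [[409.  75.]]
1 32 [[409.  62.]]
[  5.3 -12.1 -18. ] [ 398.4 -251.1   22.1]
[ -8.7 -15.  -15.4] [ 384.  -249.1   23.8]
[ 11.8 -16.1 -18.6] [ 404.8 -249.6   26.1]
[  4.  -17.   -9.5] [ 396.  -241.6   23.8]
[ -4.3 -18.2 -14. ] [ 388.2 -246.3   26.4]
[  8.5 -19.3  -1.7] [ 399.7 -233.    23.2]
[ -9.9 -20.8   4.8] [ 380.7 -228.3   22.3]
[ -1.5 -23.6  -7.3] [ 390.1 -237.9   29.1]
[ -3.1 -28.9 -12.9] [ 388.8 -241.4   36. ]
[ -2.8 -32.7 -16.1] [ 389.2 -243.    40.7]
[ -4.5 -35.2 -11.4] [ 387.  -238.    41.4]
[  1.9 -38.3 -14.8] [ 393.5 -239.4   45.5]
[  2.2 -41.  -11.2] [ 393.4 -235.1   46.8]
[-11.8 -43.5  -7.8] [ 379.1 -232.5   47.9]
[-11.5 -46.5  -9.5] [ 379.4 -233.    51.4]
[  1.  -49.  -13.3] [ 392.  -234.4   55. ]
[ -8.9 -51.3  -6. ] [ 381.4 -227.8   54.6]
[-12.7 -54.1 -10.7] [ 377.9 -231.7   58.8]
[ -4.2 -57.2 -10.3] [ 386.2 -229.3   61.7]
[ 10.3 -59.4  -9.4] [ 400.5 -226.2   63.5]
```

Odd: the fingers closed to 0 mm over the module. The images suggest the real tips sit about 20 mm or more behind the reported TCP. I'll lift and measure the actual tip offset.

Call:
{"name": "play_rows", "arguments": {
  "moves": [
    {"dp":[0,-1.5,-0.5],"angular":[0,0,0],"grip":-1},
    {"dp":[0,-2.5,-0.9],"angular":[0,0,0],"grip":-1},
    {"dp":[0,-2.5,-0.9],"angular":[0,0,0],"grip":-1},
    {"dp":[0,-0.5,-0.3],"angular":[0,0,0],"grip":-1},
    {"dp":[0,0,0],"angular":[0,0,0],"grip":-1}
  ]
}}

```text
time: 14.6
position: [390.1, -238.3, 80.4]
orientation: [-1.921, -0.102, 0.068]
contact_force: [-0.4, 0.5, -1.0]
width: 0.2
```

Run:
```python
from m import *
for k in range(2):
    o=manip.get_obs(); T=Rot.from_rotvec(o["orientation"]).as_matrix()
    for n in("side","top"):
        s=get_image(n); w=cloud(s)
        l=(w-o["position"])@T
        m=(np.abs(l[...,0])<20)&(np.abs(l[...,2])<25)&(l[...,1]<15)&(l[...,1]>-60)&(w[...,2]>35)
        p=l[m]; print(n,o["position"].round(1),len(p), np.round(p[np.argsort(-p[:,1])[:12]],1).tolist() if len(p) else None)
        if n=="side":
            u,v=proj(s,o["position"])[0]; print("tcp px",u,v)
            c=s["frame"].copy(); cv2.circle(c,(int(round(u)),int(round(v))),1,(255,0,0),-1); cv2.imwrite("pics/s8s.png",cv2.resize(c[int(v)-80:int(v)+60,int(u)-90:int(u)+90,::-1],None,fx=4,fy=4))
    break
```

```text
side [ 390.1 -238.3   80.4] 210 [[6.5, -24.2, -8.4], [4.6, -24.8, -9.2], [2.6, -25.2, -9.5], [-1.3, -26.1, -10.4], [-5.2, -26.4, -10.0], [-3.2, -26.5, -10.7], [0.8, -26.8, -12.4], [-1.1, -28.0, -9.9], [1.0, -28.6, -7.0], [2.9, -28.9, -13.1], [-2.9, -29.3, -12.1], [4.9, -29.3, -14.4]]
tcp px 255.8696484449504 326.6595706108692
top [ 390.1 -238.3   80.4] 0 None
```

View pics/s8s.png

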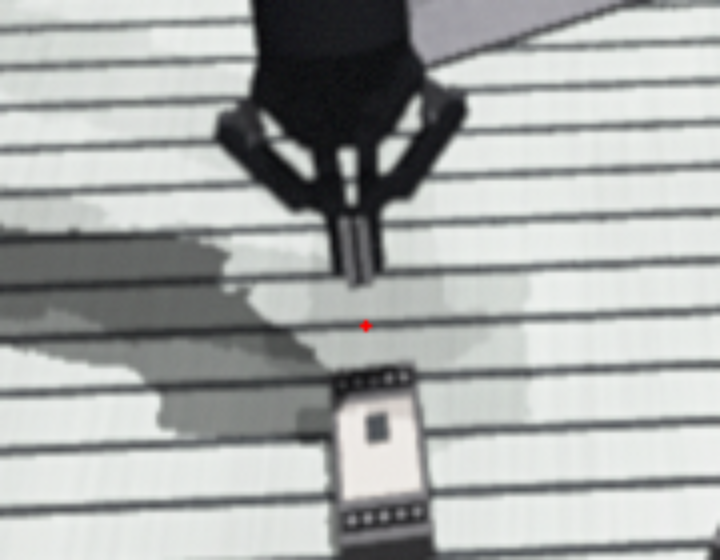

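The side view shows the red dot (reported TCP, crop (366,326)) floating below the shut tips at (357,283). The true tips are 24 mm behind the reported TCP along the tool axis, which matches the s2 picture from earlier. I'll add this offset to all targets.

```bash
sed -i 's/    G=np.eye(4);G\[:3,:3\]=R;G\[:3,3\]=p$/    p=np.asarray(p)+24*R[:,1]; G=np.eye(4);G[:3,:3]=R;G[:3,3]=p/' h.py; grep -n "24\*R" h.py
python3 - <<'E'
from m import *
p,R=modgrasp((393,-266.3),96.3,off=38)
go(p,R)
E
```

```text
27:    p=np.asarray(p)+24*R[:,1]; G=np.eye(4);G[:3,:3]=R;G[:3,3]=p
t=14.7 at [ 389.2 -238.    79.1] w=0.1 F=[-0.1  0.8 -0.1] q=[-0.37  0.17  0.66  2.15  0.33  0.75  0.16] goal [ 390.4 -243.1  -19.6]
dist 98.8 ang 0.4 n=3 dp(cm) [0.02, 3.15, 0.97] angular [0.06, -0.1, -0.03]
```

Call:
{"name": "play_rows", "arguments": {
  "moves": [
    {"dp":[0,0,0],"angular":[0,0,0],"grip":1},
    {"dp":[0,0,0],"angular":[0,0,0],"grip":1},
    {"dp":[0,1.0,0.3],"angular":[0,0,0],"grip":1},
    {"dp":[0,1.5,0.5],"angular":[0,0,0],"grip":1},
    {"dp":[0,1.5,0.5],"angular":[0,0,0],"grip":1},
    {"dp":[0,1.5,0.5],"angular":[0,0,0],"grip":1},
    {"dp":[0,1.0,0.3],"angular":[0,0,0],"grip":1},
    {"dp":[0,0,0],"angular":[0,0,0],"grip":1}
  ]
}}

```text
time: 15.37
position: [383.5, -239.4, 1.3]
orientation: [-1.92, -0.092, 0.083]
contact_force: [-0.0, -0.2, 0.5]
width: 85.3
```

Run:
```python
from m import *
p,R=modgrasp((393,-266.3),96.3,off=38)
go(p,R)
```

```text
t=15.4 at [ 383.5 -239.4    1.3] w=85.3 F=[-0.  -0.2  0.5] q=[-0.3   0.34  0.63  2.22  0.25  0.53  0.18] goal [ 390.4 -243.1  -19.6]
dist 22.3 ang 0.8 n=1 dp(cm) [0.68, 2.1, 0.3] angular [0.07, -0.04, -0.8]
```

Call:
{"name": "play_rows", "arguments": {
  "moves": [
    {"dp":[0.8,0.4,0.1],"angular":[0,0,-0.8],"grip":1},
    {"dp":[0,0.6,0.1],"angular":[0,0,0],"grip":1},
    {"dp":[0,0.7,0.1],"angular":[0,0,0],"grip":1},
    {"dp":[0,0.3,0],"angular":[0,0,0],"grip":1},
    {"dp":[0,0,0],"angular":[0,0,0],"grip":1}
  ]
}}

```text
time: 15.78
position: [392.0, -242.9, -21.1]
orientation: [-1.919, -0.105, 0.075]
contact_force: [0.0, 0.1, 0.9]
width: 85.3
```

Run:
```python
from m import *
p,R=modgrasp((393,-266.3),96.3,off=38)
go(p,R)
```

```text
t=15.8 at [ 392.  -242.9  -21.1] w=85.3 F=[0.  0.1 0.9] q=[-0.26  0.4   0.6   2.23  0.23  0.45  0.2 ] goal [ 390.4 -243.1  -19.6]
dist 2.2 ang 0.1 n=1 dp(cm) [-0.16, -0.15, -0.06] angular [0.08, 0.04, -0.06]
```

Call:
{"name": "play_rows", "arguments": {
  "moves": [
    {"dp":[-0.1,-0.15,0],"angular":[0,0,0],"grip":-1},
    {"dp":[0,0,0],"angular":[0,0,0],"grip":-1},
    {"dp":[0,0,0],"angular":[0,0,0],"grip":-1},
    {"dp":[0,0,0],"angular":[0,0,0],"grip":-1},
    {"dp":[0,0,0],"angular":[0,0,0],"grip":-1},
    {"dp":[0,0,0],"angular":[0,0,0],"grip":-1}
  ],
  "grip_force": 80
}}

```text
time: 16.28
position: [391.7, -242.3, -18.3]
orientation: [-1.918, -0.106, 0.072]
contact_force: [-0.2, 0.0, -3.6]
width: 44.4
```

Run:
```python
from m import *
p,R=modgrasp((393,-266.3),96.3,off=38)
go(p+[0,0,150],R)
```

```text
t=16.3 at [ 391.7 -242.3  -18.3] w=44.4 F=[-0.2  0.  -3.6] q=[-0.27  0.4   0.61  2.23  0.23  0.45  0.2 ] goal [ 390.4 -243.1  130.4]
dist 148.8 ang 0.1 n=5 dp(cm) [-0.02, -2.79, -1.03] angular [0.01, -0.01, 0.01]
```

```bash
cat >> h.py <<'E'
import json
def cur():
    o=manip.get_obs(); return o["position"],Rot.from_rotvec(o["orientation"]).as_matrix()
def save_rel(c):
    p,R=cur(); v=R.T@(np.array([c[0],c[1],12])-p); v[0]=0
    tilt=np.degrees(np.arctan2(R[2,2],-R[2,1]))   # tool(.,tilt)
    json.dump([v.tolist(),tilt],open("rel.json","w")); print("rel",v.round(1),"tilt",round(tilt,2))
def place_pose(xr,yr,zc):
    v,t=json.load(open("rel.json")); R=tool(A-90,90+t); return rk(xr,yr,zc)-R@np.array(v)-24*R[:,1],R   # minus 24: go() adds it
E
python3 - <<'E'
from m import *
save_rel((393,-266.3))
p,R=place_pose(44,-100,67.5); print(p,R.round(2))
go(p+[0,0,120],R,30)
E
```

```text
rel [  0.  -20.3 -32.9] tilt -20.05
[584.04432458 338.49008064  99.71528913] [[ 0.91 -0.38 -0.14]
 [ 0.41  0.86  0.31]
 [ 0.   -0.34  0.94]]
t=16.3 at [ 391.7 -242.3  -18.3] w=44.4 F=[-0.2  0.  -3.6] q=[-0.27  0.4   0.61  2.23  0.23  0.45  0.2 ] goal [574.8 359.1 211.5]
dist 669.3 ang 91.4 n=30 dp(cm) [1.04, -0.04, 2.18] angular [2.97, -0.6, 0.28]
```

Call:
{"name": "play_rows", "arguments": {
  "moves": [
    {"dp":[0,-1.4,-0.5],"angular":[0,0,0],"grip":-1},
    {"dp":[0,-2.8,-1.0],"angular":[0,0,0],"grip":-1},
    {"dp":[0,-2.8,-1.0],"angular":[0,0,0],"grip":-1},
    {"dp":[0,-2.8,-1.0],"angular":[0,0,0],"grip":-1},
    {"dp":[0,-2.8,-1.0],"angular":[0,0,0],"grip":-1},
    {"dp":[0,-2.8,-1.0],"angular":[0,0,0],"grip":-1},
    {"dp":[0,-2.8,-1.0],"angular":[0,0,0],"grip":-1},
    {"dp":[0,-1,-0.5],"angular":[0,0,0],"grip":-1},
    {"dp":[0,0,0],"angular":[0,0,0],"grip":-1}
  ]
}}

```text
time: 17.03
position: [384.3, -239.3, 190.1]
orientation: [-1.91, -0.094, 0.082]
contact_force: [-0.3, -0.5, -3.5]
width: 44.2
```

Run:
```python
from m import *
p,R=place_pose(44,-100,67.5)
go(p+[0,0,120],R,30)
s=get_image("side"); cv2.imwrite("pics/s9s.png",s["frame"][:,:,::-1])
```

```text
t=17.0 at [ 384.3 -239.3  190.1] w=44.2 F=[-0.3 -0.5 -3.5] q=[-0.42 -0.01  0.66  1.99  0.37  1.08  0.19] goal [574.8 359.1 211.5]
dist 628.3 ang 90.8 n=30 dp(cm) [1.12, 0.66, 1.85] angular [2.95, -0.61, 0.26]
```

View pics/s9s.png

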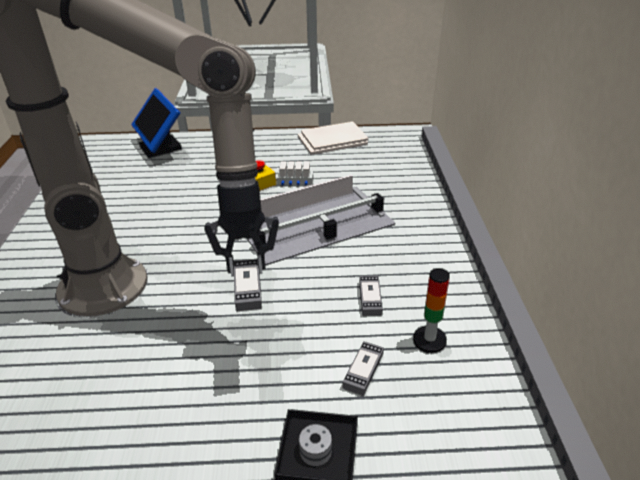

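The side view shows module C held level at px (246,283). Moving to a mid waypoint and starting the swing-up.

Run:
```python
from m import *
go([560,50,240],tool(24.1,25),15)
```

```text
t=17.1 at [ 383.9 -239.1  189.1] w=44.4 F=[ 0.2 -0.  -2.1] q=[-0.42 -0.01  0.66  1.99  0.37  1.08  0.19] goal [555.9  59.3 218.2]
dist 345.6 ang 47.7 n=15 dp(cm) [1.6, -0.21, 1.69] angular [2.93, -1.23, 0.01]
```

Call:
{"name": "play_rows", "arguments": {
  "moves": [
    {"dp":[1.6,-0.2,1.69],"angular":[2.93,-1.23,0],"grip":-1},
    {"dp":[1.6,-0.2,1.69],"angular":[2.93,-1.23,0],"grip":-1},
    {"dp":[1.6,-0.2,1.69],"angular":[2.93,-1.23,0],"grip":-1},
    {"dp":[1.6,-0.2,1.69],"angular":[2.93,-1.23,0],"grip":-1},
    {"dp":[1.6,-0.2,1.69],"angular":[2.93,-1.23,0],"grip":-1},
    {"dp":[1.6,-0.2,1.69],"angular":[2.93,-1.23,0],"grip":-1},
    {"dp":[1.6,-0.2,1.69],"angular":[2.93,-1.23,0],"grip":-1},
    {"dp":[1.6,-0.2,1.69],"angular":[2.93,-1.23,0],"grip":-1}
  ]
}}

```text
time: 17.75
position: [474.2, -75.9, 163.4]
orientation: [-1.461, -0.151, 0.268]
contact_force: [-0.4, -0.8, -2.0]
width: 44.4
```

Run:
```python
from m import *
go([560,50,240],tool(24.1,25))
```

```text
t=17.8 at [474.2 -75.9 163.4] w=44.4 F=[-0.4 -0.8 -2. ] q=[-0.29  0.31  0.6   1.69 -0.24  1.31  0.64] goal [555.9  59.3 218.2]
dist 167.2 ang 20.7 n=6 dp(cm) [1.99, -0.56, 1.88] angular [3.09, -1.51, -0.19]
```

Call:
{"name": "play_rows", "arguments": {
  "moves": [
    {"dp":[2.0,-0.8,1.9],"angular":[3.1,-1.5,0],"grip":-1},
    {"dp":[2.0,-0.8,1.9],"angular":[3.1,-1.5,0],"grip":-1},
    {"dp":[2.0,-0.8,1.9],"angular":[3.1,-1.5,0],"grip":-1},
    {"dp":[2.0,-0.8,1.9],"angular":[3.1,-1.5,0],"grip":-1},
    {"dp":[2.0,-0.8,1.9],"angular":[3.1,-1.5,0],"grip":-1}
  ]
}}

```text
time: 18.17
position: [540.2, 40.4, 203.6]
orientation: [-1.158, -0.186, 0.386]
contact_force: [0.4, 0.5, -2.3]
width: 44.3
```

Run:
```python
from m import *
go([600,200,300],tool(24.1,50))
p,R=place_pose(44,-100,67.5)
go(p+[0,0,120],R)
```

```text
t=18.2 at [540.2  40.4 203.6] w=44.3 F=[ 0.4  0.5 -2.3] q=[-0.19  0.52  0.49  1.36 -0.52  1.63  0.72] goal [592.5 216.8 284.6]
dist 201.0 ang 26.8 n=7 dp(cm) [1.66, 0.15, 2.36] angular [3.8, -0.4, -0.26]
t=18.2 at [540.2  40.4 203.6] w=44.3 F=[ 0.4  0.5 -2.3] q=[-0.19  0.52  0.49  1.36 -0.52  1.63  0.72] goal [574.8 359.1 211.5]
dist 320.7 ang 46.7 n=10 dp(cm) [1.61, 1.9, 2.14] angular [4.66, -0.31, -0.14]
```

Call:
{"name": "play_rows", "arguments": {
  "moves": [
    {"dp":[1.66,0.15,2.36],"angular":[3.8,-0.4,-0.3],"grip":-1},
    {"dp":[1.66,0.15,2.36],"angular":[3.8,-0.4,-0.3],"grip":-1},
    {"dp":[1.66,0.15,2.36],"angular":[3.8,-0.4,-0.3],"grip":-1},
    {"dp":[1.66,0.15,2.36],"angular":[3.8,-0.4,-0.3],"grip":-1}
  ]
}}

```text
time: 18.5
position: [570.8, 147.0, 231.3]
orientation: [-0.881, -0.147, 0.397]
contact_force: [-0.7, 0.2, -2.4]
width: 44.5
```

Run:
```python
from m import *
go([600,200,300],tool(24.1,50))
p,R=place_pose(44,-100,67.5)
go(p+[0,0,120],R)
```

```text
t=18.5 at [570.8 147.  231.3] w=44.5 F=[-0.7  0.2 -2.4] q=[-0.14  0.64  0.4   1.2  -0.76  1.79  0.64] goal [592.5 216.8 284.6]
dist 90.5 ang 11.0 n=3 dp(cm) [1.55, -0.08, 2.59] angular [3.59, -0.67, -0.33]
t=18.5 at [570.8 147.  231.3] w=44.5 F=[-0.7  0.2 -2.4] q=[-0.14  0.64  0.4   1.2  -0.76  1.79  0.64] goal [574.8 359.1 211.5]
dist 213.1 ang 30.8 n=7 dp(cm) [1.29, 2.36, 1.49] angular [4.39, -0.31, -0.09]
```

Call:
{"name": "play_rows", "arguments": {
  "moves": [
    {"dp":[1.3,2.0,1.7],"angular":[4.4,-0.3,0],"grip":-1},
    {"dp":[1.3,2.0,1.7],"angular":[4.4,-0.3,0],"grip":-1},
    {"dp":[1.3,2.0,1.7],"angular":[4.4,-0.3,0],"grip":-1}
  ]
}}

```text
time: 18.75
position: [578.7, 233.6, 215.7]
orientation: [-0.649, -0.105, 0.405]
contact_force: [0.2, 1.2, -2.3]
width: 44.2
```

Run:
```python
from m import *
p,R=place_pose(44,-100,67.5)
go(p+[0,0,120],R)
```

```text
t=18.8 at [578.7 233.6 215.7] w=44.2 F=[ 0.2  1.2 -2.3] q=[-0.13  0.75  0.31  1.2  -0.95  1.79  0.63] goal [574.8 359.1 211.5]
dist 125.6 ang 17.4 n=4 dp(cm) [1.18, 2.55, 1.43] angular [4.33, -0.46, -0.07]
```

Call:
{"name": "play_rows", "arguments": {
  "moves": [
    {"dp":[1.2,2.0,1.6],"angular":[4.3,-0.4,0],"grip":-1},
    {"dp":[1.0,2.0,1.4],"angular":[4.3,-0.4,0],"grip":-1},
    {"dp":[1.0,1.8,1.2],"angular":[3.5,-0.3,0],"grip":-1},
    {"dp":[0.3,0.8,0.4],"angular":[1.0,0,0],"grip":-1},
    {"dp":[0,0,0],"angular":[0,0,0],"grip":-1},
    {"dp":[0,0,0],"angular":[0,0,0],"grip":-1}
  ]
}}

```text
time: 19.25
position: [575.0, 324.2, 192.7]
orientation: [-0.419, -0.033, 0.416]
contact_force: [-0.0, -1.1, -3.2]
width: 44.3
```

Run:
```python
from m import *
p,R=place_pose(44,-100,67.5)
go(p+[0,0,80],R)
s=get_image("side"); cv2.imwrite("pics/s10s.png",s["frame"][:,:,::-1])
s=get_image("top"); cv2.imwrite("pics/s10t.png",s["frame"][:,:,::-1])
```

```text
t=19.2 at [575.  324.2 192.7] w=44.3 F=[-0.  -1.1 -3.2] q=[-0.14  0.87  0.21  1.23 -1.13  1.77  0.63] goal [574.8 359.1 171.5]
dist 40.8 ang 4.8 n=2 dp(cm) [0.74, 1.87, -0.33] angular [1.82, -1.53, -0.31]
```

View pics/s10s.png

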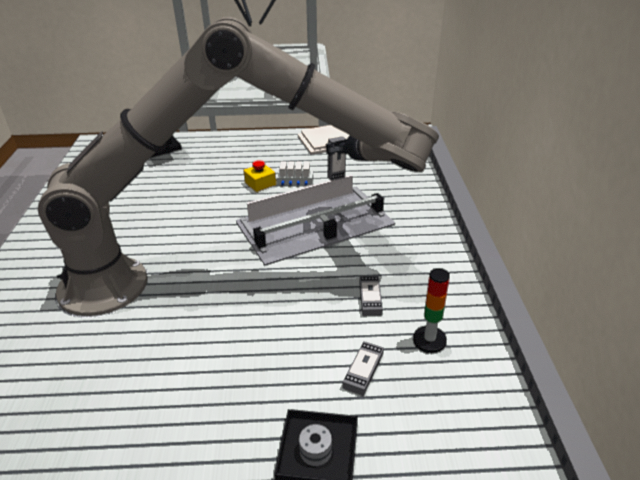

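View pics/s10t.png

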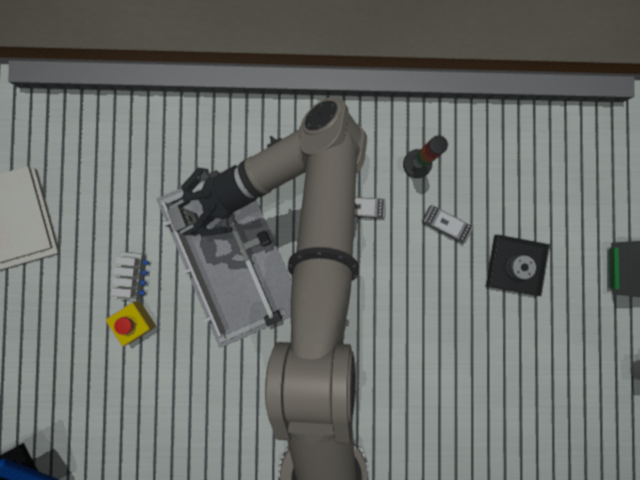

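The images show the module upright over the far half of the rack (side px (337,160), top px (195,205)). Continuing to above its slot.

Call:
{"name": "play_rows", "arguments": {
  "moves": [
    {"dp":[0.8,1.0,0],"angular":[1.9,-1.6,-0.3],"grip":-1},
    {"dp":[0.6,0.9,0],"angular":[1.5,-1.3,-0.3],"grip":-1},
    {"dp":[0.2,0.8,0],"angular":[0.5,-0.5,0],"grip":-1},
    {"dp":[0,0,0],"angular":[0,0,0],"grip":-1}
  ]
}}

```text
time: 19.68
position: [584.4, 347.8, 186.3]
orientation: [-0.348, -0.092, 0.408]
contact_force: [-0.3, 0.7, -1.5]
width: 44.9
```

Run:
```python
from m import *
p,R=place_pose(44,-100,67.5)
go(p+[0,0,80],R)
```

```text
t=19.7 at [584.4 347.8 186.3] w=44.9 F=[-0.3  0.7 -1.5] q=[-0.13  0.91  0.17  1.22 -1.18  1.75  0.7 ] goal [574.8 359.1 171.5]
dist 20.9 ang 1.1 n=1 dp(cm) [-0.44, 1.84, -0.88] angular [0.4, 0.88, 0.62]
```

Call:
{"name": "play_rows", "arguments": {
  "moves": [
    {"dp":[-0.4,1.0,0],"angular":[0.5,0.9,0.6],"grip":-1},
    {"dp":[-0.2,0.7,-0.3],"angular":[0,0.3,0.2],"grip":-1},
    {"dp":[0,0,0],"angular":[0,0,0],"grip":-1},
    {"dp":[0,0,0],"angular":[0,0,0],"grip":-1}
  ]
}}

```text
time: 20.02
position: [573.0, 357.8, 179.0]
orientation: [-0.349, -0.069, 0.417]
contact_force: [0.6, 0.8, -2.1]
width: 44.7
```

Run:
```python
from m import *
p,R=place_pose(44,-100,67.5)
go(p+[0,0,50],R)
```

```text
t=20.0 at [573.  357.8 179. ] w=44.7 F=[ 0.6  0.8 -2.1] q=[-0.15  0.91  0.17  1.25 -1.18  1.74  0.7 ] goal [574.8 359.1 141.5]
dist 37.6 ang 0.4 n=2 dp(cm) [0.12, 0.66, -1.76] angular [0.1, -0.15, -0.06]
```

Call:
{"name": "play_rows", "arguments": {
  "moves": [
    {"dp":[0.15,0.3,-0.9],"angular":[0,0,0],"grip":-1},
    {"dp":[0.1,0.4,-1.0],"angular":[0,0,0],"grip":-1},
    {"dp":[0,0.4,-1.0],"angular":[0,0,0],"grip":-1},
    {"dp":[0,0.2,-0.5],"angular":[0,0,0],"grip":-1},
    {"dp":[0,0,0],"angular":[0,0,0],"grip":-1}
  ]
}}

```text
time: 20.43
position: [575.6, 358.7, 138.9]
orientation: [-0.352, -0.07, 0.416]
contact_force: [-0.3, -0.6, -3.0]
width: 44.6
```

Run:
```python
from m import *
p,R=place_pose(44,-100,67.5)
go(p,R)
im,w,r=scene("s11")
m=(w[...,2]>90)&(r[...,0]>15)&(r[...,0]<75)&(r[...,1]>-140)&(r[...,1]<-60)
print(r[m][:,:].shape, np.percentile(r[m],[2,50,98],axis=0).round(1))
cv2.imwrite("pics/s11t.png",cv2.resize(im["frame"][140:290,130:330,::-1],None,fx=3,fy=3))
```

```text
t=20.4 at [575.6 358.7 138.9] w=44.6 F=[-0.3 -0.6 -3. ] q=[-0.15  0.96  0.17  1.25 -1.18  1.71  0.75] goal [574.8 359.1  91.5]
dist 47.4 ang 0.4 n=2 dp(cm) [-0.02, 0.85, -2.21] angular [0.17, -0.13, -0.02]
bar x [-63.1 -58.4 -53.3]
px [362. 207.] 879 z 23.7 [639.2 -85.1] [110.3  46.8] 87.7
px [448. 224.] 931 z 23.6 [ 601. -293.] [117.1  47.1] 63.2
px [246. 249.] 347 z 57.5 [538.1 177. ] [186.8  47.8] 24.1
px [520. 265.] 518 z 22.6 [ 502.9 -466.2] [134.  130.1] 80.1
px [203. 285.] 490 z 38.1 [450.1 288.9] [245.5  11.8] 24.2
px [130. 277.] 1040 z 33.6 [467.5 458.8] [ 76.3 109.4] 84.7
px [522. 267.] 526 z 42.6 [ 498.1 -463.5] [65.2 54.7] 89.6
px [269. 311.] 190 z 58.0 [400.3 129. ] [54.2 75.3] 89.0
px [132. 323.] 997 z 48.9 [361.6 449.3] [76.8 86.3] 34.5
(637, 3) [[  16.8 -134.1  101.3]
 [  34.5 -100.1  166.8]
 [  54.5  -64.8  173. ]]
```

View pics/s11t.png

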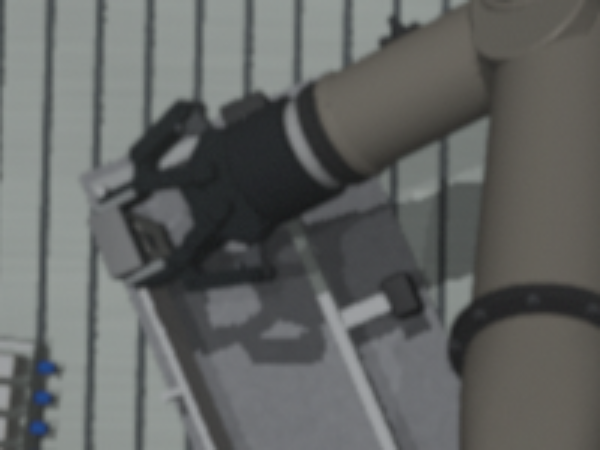

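```bash
cat >> m.py <<'E'
def held(yr,ztop):
    im=get_image("top"); w=cloud(im); r=(w-O3)@Rz(A); g=cv2.cvtColor(im["frame"],cv2.COLOR_RGB2GRAY)
    m=(np.abs(w[...,2]-ztop)<9)&(r[...,0]>10)&(r[...,0]<90)&(np.abs(r[...,1]-yr)<40)&(g>80)
    print("top-of-module n",m.sum(), np.percentile(r[m],[1,5,50,95,99],axis=0).round(1).tolist() if m.sum() else None)
    c=-im["R"].T@im["t"]
E
python3 - <<'E'
from m import *
held(-100,172)
E
```

```text
top-of-module n 313 [[19.7, -130.7, 163.6], [23.4, -127.1, 165.0], [41.5, -100.3, 169.6], [54.1, -75.0, 172.5], [55.7, -72.4, 173.8]]
```

The held module's top agrees with the plan: outer edge x ≈ 56, y centre -100, top ~171. Lowering it.

Call:
{"name": "play_rows", "arguments": {
  "moves": [
    {"dp":[0,0.3,-0.8],"angular":[0,0,0],"grip":-1},
    {"dp":[0,0.4,-1.0],"angular":[0,0,0],"grip":-1},
    {"dp":[0,0.4,-1.0],"angular":[0,0,0],"grip":-1},
    {"dp":[0,0.3,-0.8],"angular":[0,0,0],"grip":-1},
    {"dp":[0,0.1,-0.3],"angular":[0,0,0],"grip":-1},
    {"dp":[0,0,0],"angular":[0,0,0],"grip":-1},
    {"dp":[0,0,0],"angular":[0,0,0],"grip":-1}
  ]
}}

```text
time: 21.12
position: [576.0, 359.1, 93.8]
orientation: [-0.351, -0.072, 0.415]
contact_force: [-0.3, -0.2, -1.9]
width: 44.4
```

Run:
```python
from m import *
p,R=place_pose(44,-100,67.5)
go(p,R)
```

```text
t=21.1 at [576.  359.1  93.8] w=44.4 F=[-0.3 -0.2 -1.9] q=[-0.15  1.03  0.17  1.25 -1.18  1.68  0.81] goal [574.8 359.1  91.5]
dist 2.6 ang 0.4 n=1 dp(cm) [-0.11, 0.12, -0.21] angular [0.33, -0.18, 0.03]
```

Call:
{"name": "play_rows", "arguments": {
  "moves": [
    {"dp":[0,0.1,-0.25],"angular":[0.3,0,0],"grip":-1},
    {"dp":[0,0.05,-0.15],"angular":[0,0,0],"grip":-1},
    {"dp":[0,0,0],"angular":[0,0,0],"grip":-1}
  ]
}}

```text
time: 21.37
position: [576.4, 359.5, 93.3]
orientation: [-0.34, -0.074, 0.416]
contact_force: [0.1, 1.4, -2.4]
width: 44.3
```

Run:
```python
from m import *
p,R=place_pose(44,-100,67.5)
go(p,R)
```

```text
t=21.4 at [576.4 359.5  93.3] w=44.3 F=[ 0.1  1.4 -2.4] q=[-0.15  1.03  0.16  1.24 -1.18  1.68  0.81] goal [574.8 359.1  91.5]
dist 2.4 ang 0.3 n=1 dp(cm) [-0.16, 0.08, -0.16] angular [-0.25, 0.07, 0.04]
```

Call:
{"name": "play_rows", "arguments": {
  "moves": [
    {"dp":[0,0.2,-0.5],"angular":[0,0,0],"grip":-1},
    {"dp":[0,0.1,-0.3],"angular":[0,0,0],"grip":-1},
    {"dp":[0,0,0],"angular":[0,0,0],"grip":-1},
    {"dp":[0,0,0],"angular":[0,0,0],"grip":-1}
  ]
}}

```text
time: 21.7
position: [577.3, 359.9, 93.7]
orientation: [-0.329, -0.081, 0.418]
contact_force: [0.8, 0.3, -1.8]
width: 44.3
```

Run:
```python
from m import *
p,R=place_pose(44,-100,67.5)
go(p,R)
```

```text
t=21.7 at [577.3 359.9  93.7] w=44.3 F=[ 0.8  0.3 -1.8] q=[-0.14  1.04  0.16  1.24 -1.19  1.69  0.82] goal [574.8 359.1  91.5]
dist 3.4 ang 1.0 n=1 dp(cm) [-0.26, 0.1, -0.2] angular [-0.78, 0.59, 0.04]
```

Run:
```python
from m import *
s=get_image("side"); cv2.imwrite("pics/s12s.png",cv2.resize(s["frame"][100:260,230:450,::-1],None,fx=3.5,fy=3.5))
o=manip.get_obs(); print(o["joint_torque"].round(1),o["torque"].round(2),o["contact_force"].round(1))
held(-100,124)
```

```text
[ -0.3 -59.7  -1.2 -16.6  -3.3   3.8  -0. ] [-1.14 -0.55 -0.1 ] [ 0.5  0.4 -0.8]
top-of-module n 290 [[20.6, -130.6, 116.0], [25.2, -128.5, 118.0], [41.8, -102.3, 123.6], [54.0, -77.1, 126.8], [55.7, -74.9, 128.0]]
```

View pics/s12s.png

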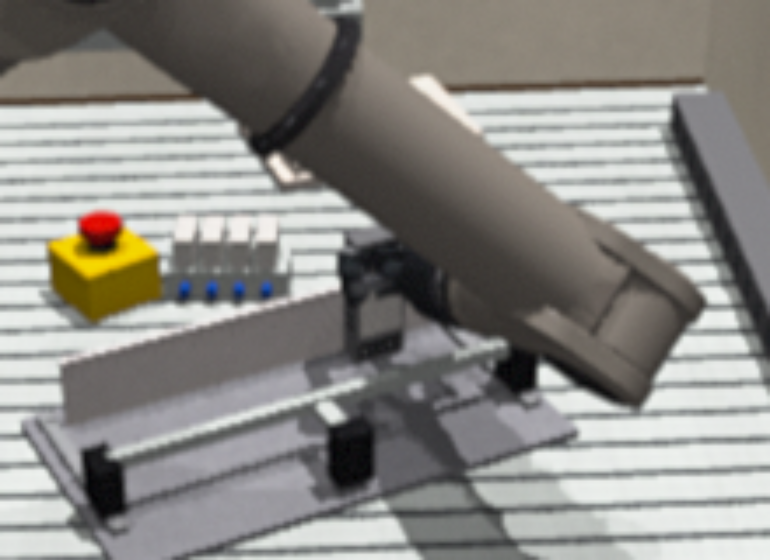

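Run:
```python
from m import *
s=get_image("side"); w=cloud(s); r=(w-O3)@Rz(A)
for cx,cy in [(640,398),(600,385),(560,365),(530,345),(500,330),(470,315),(440,300),(420,295),(380,345),(370,330),(385,310)]:
    u,v=230+int(cx/3.5),100+int(cy/3.5); print((cx,cy),w[v,u].round(0),r[v,u].round(0),s["frame"][v,u])
```

```text
(640, 398) [732. -30. 201.] [-345.  -85.  201.] [69 63 58]
(600, 385) [708. -27. 208.] [-332.  -64.  208.] [23 23 25]
(560, 365) [686.  -7. 212.] [-305.  -52.  212.] [18 17 18]
(530, 345) [670.  20. 211.] [-274.  -48.  211.] [56 53 49]
(500, 330) [660.  98. 174.] [-199.  -71.  174.] [55 52 48]
(470, 315) [644. 126. 169.] [-167.  -68.  169.] [58 55 51]
(440, 300) [626. 171. 157.] [-118.  -70.  157.] [39 38 40]
(420, 295) [614. 182. 153.] [-103.  -64.  153.] [14 16 14]
(380, 345) [594. 327.  20.] [  37. -104.   20.] [31 33 34]
(370, 330) [584. 318.  40.] [ 33. -92.  40.] [104 100  98]
(385, 310) [599. 319.  59.] [  28. -106.   59.] [100  97  96]
```

No arm part is near the rail (lowest arm points are z > 150). The module's top is at ~124, so it is standing on the floor. Releasing and backing straight out.

Call:
{"name": "play_rows", "arguments": {
  "moves": [
    {"dp":[0,0,0],"angular":[0,0,0],"grip":0.5},
    {"dp":[0,0,0],"angular":[0,0,0],"grip":0.5},
    {"dp":[0,0,0],"angular":[0,0,0],"grip":0.5},
    {"dp":[0,0,0],"angular":[0,0,0],"grip":0.5},
    {"dp":[0,-0.8,0],"angular":[0,0,0],"grip":0.5},
    {"dp":[0,-1.5,0],"angular":[0,0,0],"grip":0.5},
    {"dp":[0,-2,0],"angular":[0,0,0],"grip":0.5},
    {"dp":[0,-2.5,0],"angular":[0,0,0],"grip":0.5},
    {"dp":[0,-2.5,0],"angular":[0,0,0],"grip":0.5}
  ]
}}

```text
time: 22.6
position: [609.7, 283.3, 128.1]
orientation: [-0.317, -0.078, 0.431]
contact_force: [0.5, -0.1, 0.6]
width: 63.8
```

Run:
```python
from m import *
p,R=modgrasp((639.2,-82.3),87.7,off=38)
go(p+[0,0,150],R)
s=get_image("side"); cv2.imwrite("pics/s13s.png",cv2.resize(s["frame"][100:260,230:450,::-1],None,fx=3.5,fy=3.5))
held(-100,124)
```

```text
t=22.6 at [609.7 283.3 128.1] w=63.8 F=[ 0.5 -0.1  0.6] q=[-0.04  1.07  0.18  1.08 -1.15  1.84  0.76] goal [640.1 -59.  130.4]
dist 343.7 ang 94.7 n=18 dp(cm) [-0.25, -1.01, -1.87] angular [-4.98, 1.53, -0.71]
top-of-module n 228 [[34.1, -124.9, 119.3], [34.6, -122.8, 120.3], [44.9, -102.8, 123.7], [55.3, -82.7, 126.4], [56.7, -81.0, 127.7]]
```

View pics/s13s.png

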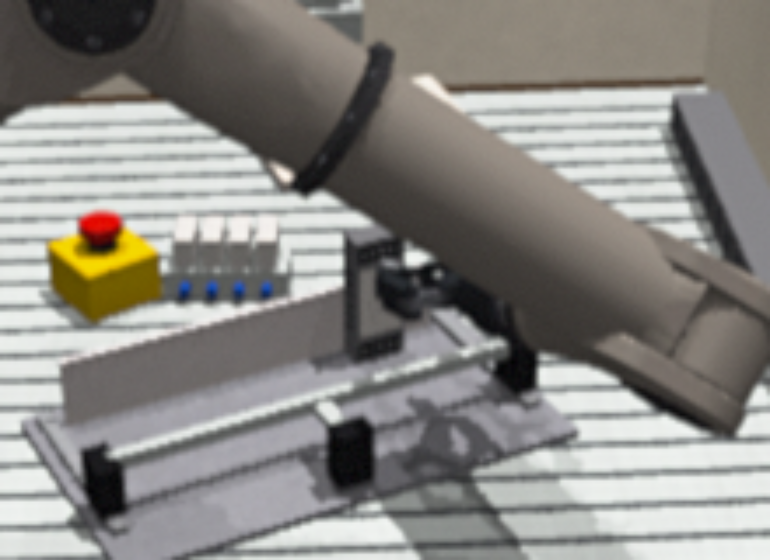

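Module C stands upright (x 33–57, y about -103; crop px (373,300)). Next is module A.

Run:
```python
from m import *
go([600,110,230],tool(15,25))
```

```text
t=22.7 at [613.1 278.2 127.5] w=64.5 F=[ 0.4 -0.8  0.1] q=[-0.04  1.07  0.18  1.08 -1.15  1.84  0.76] goal [597.4 119.8 208.2]
dist 178.5 ang 47.1 n=9 dp(cm) [-0.79, -1.84, -0.33] angular [-5.11, 0.77, -0.77]
```

Call:
{"name": "play_rows", "arguments": {
  "moves": [
    {"dp":[-0.5,-2.5,0],"angular":[-3,0.5,-0.5],"grip":1},
    {"dp":[-0.8,-2.4,-0.3],"angular":[-5,0.8,-0.8],"grip":1},
    {"dp":[-0.8,-2.0,-0.3],"angular":[-5.1,0.8,-0.8],"grip":1},
    {"dp":[-0.8,-1.9,-0.3],"angular":[-5.1,0.8,-0.8],"grip":1},
    {"dp":[-0.8,-1.9,-0.3],"angular":[-5.1,0.8,-0.8],"grip":1},
    {"dp":[-0.8,-1.9,-0.3],"angular":[-5.1,0.8,-0.8],"grip":1},
    {"dp":[-0.8,-1.9,-0.3],"angular":[-5.1,0.8,-0.8],"grip":1},
    {"dp":[-0.8,-1.9,-0.3],"angular":[-5.1,0.8,-0.8],"grip":1}
  ]
}}

```text
time: 23.37
position: [610.4, 102.0, 196.6]
orientation: [-1.029, -0.111, 0.245]
contact_force: [0.1, 0.1, -0.1]
width: 85.6
```

Run:
```python
from m import *
p,R=modgrasp((639.2,-82.3),87.7,off=38)
go(p+[0,0,120],R)
```

```text
t=23.4 at [610.4 102.  196.6] w=85.6 F=[ 0.1  0.1 -0.1] q=[-0.18  0.64  0.51  1.24 -0.74  1.65  0.59] goal [640.1 -59.  100.4]
dist 189.9 ang 53.3 n=10 dp(cm) [0.16, 0.75, -1.81] angular [-5.03, 1.73, -0.3]
```

Call:
{"name": "play_rows", "arguments": {
  "moves": [
    {"dp":[0.2,0,-1.8],"angular":[-5,1.7,-0.3],"grip":1},
    {"dp":[0.2,0.3,-1.8],"angular":[-5,1.7,-0.3],"grip":1},
    {"dp":[0.2,0.7,-1.8],"angular":[-5,1.7,-0.3],"grip":1},
    {"dp":[0.2,0.7,-1.8],"angular":[-5,1.7,-0.3],"grip":1},
    {"dp":[0.2,0.7,-1.8],"angular":[-5,1.7,-0.3],"grip":1},
    {"dp":[0.2,0.7,-1.8],"angular":[-5,1.7,-0.3],"grip":1},
    {"dp":[0.2,0.7,-1.8],"angular":[-5,1.7,-0.3],"grip":1},
    {"dp":[0.2,0.7,-1.8],"angular":[-5,1.7,-0.3],"grip":1},
    {"dp":[0.1,0.3,-1],"angular":[-3,1,-0.3],"grip":1},
    {"dp":[0,0,0],"angular":[0,0,0],"grip":1}
  ]
}}

```text
time: 24.2
position: [648.9, -47.7, 139.1]
orientation: [-1.822, 0.005, -0.026]
contact_force: [-0.3, 0.7, 0.8]
width: 85.5
```

Run:
```python
from m import *
p,R=modgrasp((639.2,-82.3),87.7,off=38)
go(p+[0,0,80],R)
```

```text
t=24.2 at [648.9 -47.7 139.1] w=85.5 F=[-0.3  0.7  0.8] q=[-0.59  0.67  0.83  1.36 -0.24  1.25  0.16] goal [640.1 -59.   60.4]
dist 79.9 ang 5.8 n=3 dp(cm) [-0.31, 2.62, 0.36] angular [-1.87, 0.34, 0.41]
```

Call:
{"name": "play_rows", "arguments": {
  "moves": [
    {"dp":[-0.5,1.0,0],"angular":[-2,0.4,0.4],"grip":1},
    {"dp":[-0.4,1.4,0.1],"angular":[-2,0.3,0.4],"grip":1},
    {"dp":[-0.2,1.5,0.3],"angular":[-1,0.2,0.4],"grip":1},
    {"dp":[0,1.5,0.5],"angular":[0,0,0],"grip":1},
    {"dp":[0,1.2,0.4],"angular":[0,0,0],"grip":1},
    {"dp":[0,0,0],"angular":[0,0,0],"grip":1}
  ]
}}

```text
time: 24.7
position: [637.3, -54.8, 67.6]
orientation: [-1.906, 0.042, -0.026]
contact_force: [-0.9, -0.2, -0.9]
width: 85.5
```

Run:
```python
from m import *
p,R=modgrasp((639.2,-82.3),87.7,off=38)
go(p+[0,0,20],R)
scene("s14")
```

```text
t=24.7 at [637.3 -54.8  67.6] w=85.5 F=[-0.9 -0.2 -0.9] q=[-0.63  0.76  0.83  1.46 -0.22  1.13  0.09] goal [ 6.401e+02 -5.900e+01  4.000e-01]
dist 67.3 ang 0.8 n=3 dp(cm) [0.1, 2.15, 0.62] angular [-0.26, -0.02, -0.05]
bar x [-63.4 -58.5 -53.5]
px [216. 185.] 262 z 57.1 [667.  260.1] [98.4 55.8] 2.9
px [178. 198.] 133 z 17.1 [655.3 340.6] [33.4 93.6] 24.3
px [366. 207.] 721 z 23.8 [638.9 -92.9] [94.7 46.8] 87.7
px [448. 224.] 928 z 23.6 [ 600.8 -292.9] [117.1  47.6] 63.2
px [193. 256.] 415 z 38.0 [512.4 312.8] [205.7  36.3] 13.5
px [520. 265.] 516 z 22.5 [ 503. -466.] [134.4 130.1] 80.1
px [130. 276.] 1052 z 34.2 [467.5 458.2] [ 77.1 109.3] 84.9
px [522. 267.] 527 z 42.6 [ 498.1 -463.5] [65.2 54.7] 89.6
px [131. 323.] 997 z 48.9 [361.5 449.1] [76.8 86.5] 33.7
px [275. 317.] 112 z 57.7 [379.4 119. ] [25.2 48. ] 23.5
```

Call:
{"name": "play_rows", "arguments": {
  "moves": [
    {"dp":[0.3,1.0,0.1],"angular":[-0.5,0,0],"grip":1},
    {"dp":[0.1,1.5,0.4],"angular":[0,0,0],"grip":1},
    {"dp":[0,1.5,0.5],"angular":[0,0,0],"grip":1},
    {"dp":[0,1.4,0.5],"angular":[0,0,0],"grip":1},
    {"dp":[0,0.6,0.2],"angular":[0,0,0],"grip":1},
    {"dp":[0,0,0],"angular":[0,0,0],"grip":1}
  ]
}}

```text
time: 25.25
position: [646.8, -63.3, 6.7]
orientation: [-1.917, 0.037, -0.038]
contact_force: [0.1, 0.9, -0.6]
width: 85.2
```

Run:
```python
from m import *
p,R=modgrasp((639.2,-82.3),87.7,off=38)
go(p,R)
```

```text
t=25.2 at [646.8 -63.3   6.7] w=85.2 F=[ 0.1  0.9 -0.6] q=[-0.61  0.84  0.8   1.49 -0.26  1.02  0.09] goal [640.1 -59.  -19.6]
dist 27.4 ang 0.6 n=1 dp(cm) [-0.71, 2.33, 1.26] angular [-0.16, -0.4, 0.36]
```

Call:
{"name": "play_rows", "arguments": {
  "moves": [
    {"dp":[-0.9,0.5,0.5],"angular":[0,-0.4,0.4],"grip":1},
    {"dp":[-0.1,0.7,0.4],"angular":[0,0,0],"grip":1},
    {"dp":[0,0.7,0.3],"angular":[0,0,0],"grip":1},
    {"dp":[0,0.5,0.1],"angular":[0,0,0],"grip":1},
    {"dp":[0,0,0],"angular":[0,0,0],"grip":1}
  ]
}}

```text
time: 25.67
position: [638.3, -58.8, -20.2]
orientation: [-1.917, 0.036, -0.03]
contact_force: [-0.8, -0.3, 0.8]
width: 85.1
```

Run:
```python
from m import *
p,R=modgrasp((639.2,-82.3),87.7,off=38)
go(p,R)
```

```text
t=25.7 at [638.3 -58.8 -20.2] w=85.1 F=[-0.8 -0.3  0.8] q=[-0.61  0.86  0.78  1.52 -0.27  0.97  0.08] goal [640.1 -59.  -19.6]
dist 2.0 ang 0.2 n=1 dp(cm) [0.19, -0.05, -0.04] angular [-0.17, -0.05, 0.18]
```

Call:
{"name": "play_rows", "arguments": {
  "moves": [
    {"dp":[0,0,0],"angular":[0,0,0],"grip":-1},
    {"dp":[0,0,0],"angular":[0,0,0],"grip":-1},
    {"dp":[0,0,0],"angular":[0,0,0],"grip":-1},
    {"dp":[0,0,0],"angular":[0,0,0],"grip":-1},
    {"dp":[0,0,0],"angular":[0,0,0],"grip":-1},
    {"dp":[0,0,0],"angular":[0,0,0],"grip":-1}
  ]
}}

```text
time: 26.17
position: [640.3, -57.7, -18.8]
orientation: [-1.915, 0.032, -0.033]
contact_force: [1.0, -0.2, -2.5]
width: 44.5
```

Run:
```python
from m import *
save_rel((639.2,-82.3))
go([600,110,260],tool(24.1,25),15)
```

```text
rel [  0.  -20.7 -33.6] tilt -19.74
t=26.2 at [640.3 -57.7 -18.8] w=44.5 F=[ 1.  -0.2 -2.5] q=[-0.61  0.86  0.78  1.52 -0.27  0.97  0.08] goal [595.9 119.3 238.2]
dist 315.2 ang 51.6 n=15 dp(cm) [-0.19, -1.73, 1.29] angular [2.94, -1.8, 0.11]
```

Call:
{"name": "play_rows", "arguments": {
  "moves": [
    {"dp":[0,-1.4,-0.5],"angular":[0,0,0],"grip":-1},
    {"dp":[0,-2.8,-1.0],"angular":[0,0,0],"grip":-1},
    {"dp":[0,-2.8,-1.0],"angular":[0,0,0],"grip":-1},
    {"dp":[0,-2.8,-1.0],"angular":[0,0,0],"grip":-1},
    {"dp":[0,-2.8,-1.0],"angular":[0,0,0],"grip":-1},
    {"dp":[0,-2.8,-1.0],"angular":[0,0,0],"grip":-1},
    {"dp":[0,-2.8,-0.5],"angular":[0,-1,0],"grip":-1},
    {"dp":[0,-2,0],"angular":[1.5,-1.5,0],"grip":-1}
  ]
}}

```text
time: 26.83
position: [630.3, -45.2, 195.2]
orientation: [-1.886, 0.024, 0.027]
contact_force: [0.6, 1.3, -2.4]
width: 44.6
```

Run:
```python
from m import *
go([600,110,260],tool(24.1,25))
```

```text
t=26.8 at [630.3 -45.2 195.2] w=44.6 F=[ 0.6  1.3 -2.4] q=[-0.64  0.64  0.87  1.29 -0.16  1.39  0.15] goal [595.9 119.3 238.2]
dist 173.4 ang 48.8 n=9 dp(cm) [-0.07, -0.45, 1.93] angular [4.67, -2.76, -0.03]
```

Call:
{"name": "play_rows", "arguments": {
  "moves": [
    {"dp":[0,-0.5,1.9],"angular":[4.6,-2.7,0],"grip":-1},
    {"dp":[0,-0.5,1.9],"angular":[4.6,-2.7,0],"grip":-1},
    {"dp":[0,-0.5,1.9],"angular":[4.6,-2.7,0],"grip":-1},
    {"dp":[0,-0.5,1.9],"angular":[4.6,-2.7,0],"grip":-1},
    {"dp":[0,-0.5,1.9],"angular":[4.6,-2.7,0],"grip":-1},
    {"dp":[0,-0.5,1.9],"angular":[4.6,-2.7,0],"grip":-1},
    {"dp":[0,-0.5,1.9],"angular":[4.6,-2.7,0],"grip":-1}
  ]
}}

```text
time: 27.42
position: [612.3, 87.2, 237.4]
orientation: [-1.283, -0.198, 0.304]
contact_force: [0.4, 1.2, -3.8]
width: 44.6
```

Run:
```python
from m import *
go([600,110,260],tool(24.1,25))
p,R=place_pose(44,0,67.5)
go(p+[0,0,110],R)
```

```text
t=27.4 at [612.3  87.2 237.4] w=44.6 F=[ 0.4  1.2 -3.8] q=[-0.35  0.58  0.61  1.17 -0.55  1.65  0.54] goal [595.9 119.3 238.2]
dist 36.0 ang 10.3 n=2 dp(cm) [-0.21, 0.52, 1.71] angular [4.5, -2.46, 0.21]
t=27.4 at [612.3  87.2 237.4] w=44.6 F=[ 0.4  1.2 -3.8] q=[-0.35  0.58  0.61  1.17 -0.55  1.65  0.54] goal [483.4 318.7 202.2]
dist 267.3 ang 54.5 n=10 dp(cm) [-0.33, 2.05, 1.84] angular [5.42, -0.45, 0.24]
```

Call:
{"name": "play_rows", "arguments": {
  "moves": [
    {"dp":[-0.3,1.2,2.2],"angular":[5.2,-0.5,0.2],"grip":-1},
    {"dp":[-0.3,1.5,2.0],"angular":[5.4,-0.5,0.2],"grip":-1},
    {"dp":[-0.3,2.0,1.9],"angular":[5.4,-0.5,0.2],"grip":-1},
    {"dp":[-0.3,2.0,1.8],"angular":[5.4,-0.5,0.2],"grip":-1},
    {"dp":[-0.3,2.0,1.8],"angular":[5.4,-0.5,0.2],"grip":-1},
    {"dp":[-0.3,2.0,1.8],"angular":[5.4,-0.5,0.2],"grip":-1},
    {"dp":[-0.3,2.0,1.8],"angular":[5.4,-0.5,0.2],"grip":-1}
  ]
}}

```text
time: 28.0
position: [531.0, 237.2, 209.1]
orientation: [-0.628, -0.131, 0.374]
contact_force: [0.2, 0.7, -3.8]
width: 44.6
```

Run:
```python
from m import *
p,R=place_pose(44,0,67.5)
go(p+[0,0,110],R)
```

```text
t=28.0 at [531.  237.2 209.1] w=44.6 F=[ 0.2  0.7 -3.8] q=[-0.19  0.65  0.39  1.43 -0.98  1.73  0.75] goal [483.4 318.7 202.2]
dist 94.7 ang 16.9 n=4 dp(cm) [-0.3, 2.12, 1.03] angular [4.2, -0.13, 0.43]
```

Call:
{"name": "play_rows", "arguments": {
  "moves": [
    {"dp":[-0.3,1.6,1.2],"angular":[4.2,-0.1,0.4],"grip":-1},
    {"dp":[-0.3,1.6,1.2],"angular":[4.2,-0.1,0.4],"grip":-1},
    {"dp":[-0.3,1.6,1.0],"angular":[4.0,-0.1,0.4],"grip":-1},
    {"dp":[-0.3,1.2,0.6],"angular":[2,0,0],"grip":-1},
    {"dp":[0,0,0],"angular":[0,0,0],"grip":-1},
    {"dp":[0,0,0],"angular":[0,0,0],"grip":-1}
  ]
}}

```text
time: 28.5
position: [487.9, 293.7, 204.8]
orientation: [-0.39, -0.066, 0.406]
contact_force: [0.9, -0.8, -2.3]
width: 44.7
```

Run:
```python
from m import *
p,R=place_pose(44,0,67.5)
go(p+[0,0,85],R)
```

```text
t=28.5 at [487.9 293.7 204.8] w=44.7 F=[ 0.9 -0.8 -2.3] q=[-0.17  0.71  0.3   1.55 -1.11  1.77  0.84] goal [483.4 318.7 177.2]
dist 37.5 ang 2.9 n=2 dp(cm) [0.3, 1.66, -0.82] angular [1.36, -0.5, 0.18]
```

Call:
{"name": "play_rows", "arguments": {
  "moves": [
    {"dp":[0.3,1.2,-0.4],"angular":[1.4,-0.5,0.2],"grip":-1},
    {"dp":[0.3,1.2,-0.6],"angular":[1.2,-0.5,0.2],"grip":-1},
    {"dp":[0,0.8,-0.4],"angular":[0.4,0,0],"grip":-1},
    {"dp":[0,0,0],"angular":[0,0,0],"grip":-1},
    {"dp":[0,0,0],"angular":[0,0,0],"grip":-1}
  ]
}}

```text
time: 28.92
position: [486.5, 317.8, 176.8]
orientation: [-0.341, -0.079, 0.414]
contact_force: [0.2, 0.3, -2.6]
width: 44.7
```

Run:
```python
from m import *
p,R=place_pose(44,0,67.5)
go(p+[0,0,60],R)
held(0,67.5+58+85)
```

```text
t=28.9 at [486.5 317.8 176.8] w=44.7 F=[ 0.2  0.3 -2.6] q=[-0.17  0.77  0.27  1.56 -1.15  1.74  0.91] goal [483.4 318.7 152.2]
dist 24.9 ang 0.4 n=1 dp(cm) [-0.27, 1.04, -2.25] angular [0.15, 0.32, 0.17]
top-of-module n 326 [[19.7, -30.7, 201.7], [24.3, -28.1, 203.1], [40.5, -1.5, 208.3], [52.6, 22.4, 211.0], [53.8, 25.2, 212.0]]
```

Call:
{"name": "play_rows", "arguments": {
  "moves": [
    {"dp":[-0.3,0.5,-0.9],"angular":[0.2,0.3,0.2],"grip":-1},
    {"dp":[0,0.5,-1.2],"angular":[0,0,0],"grip":-1},
    {"dp":[0,0.5,-1.3],"angular":[0,0,0],"grip":-1},
    {"dp":[0,0.5,-1.3],"angular":[0,0,0],"grip":-1},
    {"dp":[0,0.4,-1.0],"angular":[0,0,0],"grip":-1},
    {"dp":[0,0,0],"angular":[0,0,0],"grip":-1},
    {"dp":[0,0,0],"angular":[0,0,0],"grip":-1}
  ]
}}

```text
time: 29.55
position: [482.9, 318.7, 107.4]
orientation: [-0.341, -0.072, 0.415]
contact_force: [-0.1, -0.1, -3.2]
width: 44.5
```

Run:
```python
from m import *
p,R=place_pose(44,0,67.5)
go(p,R)
```

```text
t=29.6 at [482.9 318.7 107.4] w=44.5 F=[-0.1 -0.1 -3.2] q=[-0.17  0.88  0.26  1.58 -1.16  1.69  1.  ] goal [483.4 318.7  92.2]
dist 15.3 ang 0.1 n=1 dp(cm) [0.04, 0.5, -1.44] angular [0.1, -0.05, 0.05]
```

Call:
{"name": "play_rows", "arguments": {
  "moves": [
    {"dp":[0,0.25,-0.7],"angular":[0,0,0],"grip":-1},
    {"dp":[0,0.25,-0.7],"angular":[0,0,0],"grip":-1},
    {"dp":[0,0.1,-0.2],"angular":[0,0,0],"grip":-1},
    {"dp":[0,0,0],"angular":[0,0,0],"grip":-1},
    {"dp":[0,0,0],"angular":[0,0,0],"grip":-1}
  ]
}}

```text
time: 29.97
position: [483.9, 319.3, 92.7]
orientation: [-0.335, -0.075, 0.415]
contact_force: [0.3, 0.6, -2.3]
width: 44.3
```

Run:
```python
from m import *
p,R=place_pose(44,0,67.5)
go(p,R)
held(0,124)
```

```text
t=30.0 at [483.9 319.3  92.7] w=44.3 F=[ 0.3  0.6 -2.3] q=[-0.17  0.91  0.25  1.57 -1.17  1.68  1.03] goal [483.4 318.7  92.2]
dist 1.0 ang 0.3 n=1 dp(cm) [-0.08, -0.01, -0.06] angular [-0.2, 0.2, 0.13]
top-of-module n 296 [[21.3, -29.0, 115.3], [25.8, -27.0, 117.8], [43.1, 0.4, 123.9], [54.8, 25.2, 126.8], [56.1, 27.1, 127.8]]
```

Same heights as for the first module, so it is at the floor. One small nudge down, then release.

Call:
{"name": "play_rows", "arguments": {
  "moves": [
    {"dp":[0,0.1,-0.3],"angular":[0,0,0],"grip":-1},
    {"dp":[0,0,0],"angular":[0,0,0],"grip":0.5},
    {"dp":[0,0,0],"angular":[0,0,0],"grip":0.5},
    {"dp":[0,0,0],"angular":[0,0,0],"grip":0.5},
    {"dp":[0,0,0],"angular":[0,0,0],"grip":0.5},
    {"dp":[0,-0.8,0],"angular":[0,0,0],"grip":0.5},
    {"dp":[0,-1.5,0],"angular":[0,0,0],"grip":0.5},
    {"dp":[0,-2,0],"angular":[0,0,0],"grip":0.5},
    {"dp":[0,-2.5,0],"angular":[0,0,0],"grip":0.5},
    {"dp":[0,-2.5,0],"angular":[0,0,0],"grip":0.5}
  ]
}}

```text
time: 30.85
position: [517.6, 241.2, 127.1]
orientation: [-0.321, -0.077, 0.427]
contact_force: [0.5, -0.7, 0.8]
width: 64.2
```

Run:
```python
from m import *
held(0,124); held(-100,124)
go([560,70,230],tool(5,25))
```

```text
top-of-module n 228 [[34.1, -24.8, 118.9], [35.1, -23.1, 120.4], [45.5, -2.5, 123.7], [55.7, 17.3, 126.6], [56.9, 20.0, 127.6]]
top-of-module n 226 [[34.1, -124.6, 118.6], [35.0, -123.0, 120.7], [45.6, -102.7, 123.6], [55.9, -83.4, 126.4], [57.4, -81.4, 127.4]]
t=30.9 at [521.  236.7 126.5] w=64.1 F=[0.3 0.2 0.5] q=[-0.05  0.93  0.29  1.43 -1.1   1.83  0.99] goal [559.1  80.1 208.2]
dist 180.7 ang 49.6 n=10 dp(cm) [-0.09, -1.81, -0.42] angular [-4.55, 1.36, -1.44]
```

Both modules stand. Now module B.

Call:
{"name": "play_rows", "arguments": {
  "moves": [
    {"dp":[0,-2.5,0],"angular":[-3,0.8,-0.8],"grip":1},
    {"dp":[-0.1,-2.3,-0.4],"angular":[-4.5,1.4,-1.4],"grip":1},
    {"dp":[-0.1,-1.8,-0.4],"angular":[-4.5,1.4,-1.4],"grip":1},
    {"dp":[-0.1,-1.8,-0.4],"angular":[-4.5,1.4,-1.4],"grip":1},
    {"dp":[-0.1,-1.8,-0.4],"angular":[-4.5,1.4,-1.4],"grip":1},
    {"dp":[-0.1,-1.8,-0.4],"angular":[-4.5,1.4,-1.4],"grip":1},
    {"dp":[-0.1,-1.8,-0.4],"angular":[-4.5,1.4,-1.4],"grip":1},
    {"dp":[-0.1,-1.8,-0.4],"angular":[-4.5,1.4,-1.4],"grip":1},
    {"dp":[-0.1,-1.8,-0.4],"angular":[-4.5,1.4,-1.4],"grip":1}
  ]
}}

```text
time: 31.7
position: [564.8, 67.6, 197.2]
orientation: [-1.053, -0.024, 0.113]
contact_force: [-0.3, 0.3, -0.1]
width: 85.4
```

Run:
```python
from m import *
p,R=modgrasp((600.8,-292.9),63.2,off=38)
go(p+[0,0,150],R)
```

```text
t=31.7 at [564.8  67.6 197.2] w=85.4 F=[-0.3  0.3 -0.1] q=[-0.24  0.52  0.63  1.45 -0.74  1.57  0.58] goal [ 611.3 -272.1  130.4]
dist 349.3 ang 58.6 n=11 dp(cm) [0.98, 0.18, -3.16] angular [-4.34, 3.05, -0.44]
```

Call:
{"name": "play_rows", "arguments": {
  "moves": [
    {"dp":[0.9,0,-2.5],"angular":[-4.3,3,-0.4],"grip":1},
    {"dp":[0.9,0,-3.1],"angular":[-4.3,3,-0.4],"grip":1},
    {"dp":[0.9,0,-3.1],"angular":[-4.3,3,-0.4],"grip":1},
    {"dp":[0.9,0,-3.1],"angular":[-4.3,3,-0.4],"grip":1},
    {"dp":[0.9,0,-3.1],"angular":[-4.3,3,-0.4],"grip":1},
    {"dp":[0.9,0,-3.1],"angular":[-4.3,3,-0.4],"grip":1},
    {"dp":[0.9,0,-3.1],"angular":[-4.3,3,-0.4],"grip":1},
    {"dp":[0.9,0,-3.1],"angular":[-4.3,3,-0.4],"grip":1}
  ]
}}

```text
time: 32.37
position: [615.8, -174.0, 151.1]
orientation: [-1.672, 0.308, -0.206]
contact_force: [0.8, -0.4, -1.1]
width: 85.3
```

Run:
```python
from m import *
p,R=modgrasp((600.8,-292.9),63.2,off=38)
go(p+[0,0,130],R)
scene("s15")
```

```text
t=32.4 at [ 615.8 -174.   151.1] w=85.3 F=[ 0.8 -0.4 -1.1] q=[-0.32  0.71  0.91  1.29 -0.41  1.41  0.21] goal [ 611.3 -272.1  110.4]
dist 106.3 ang 15.2 n=4 dp(cm) [0.84, 1.46, -2.07] angular [-3.15, 2.14, -0.13]
bar x [-63.3 -58.3 -53.2]
px [218. 193.] 363 z 57.6 [646.3 241. ] [146.3  73.5] 45.0
px [188. 235.] 199 z 36.9 [567.8 328.2] [35.2 90.2] 80.7
px [457. 229.] 541 z 23.6 [ 589.9 -314.8] [68.3 47.3] 63.2
px [248. 253.] 285 z 57.3 [520.7 168.3] [124.3  49.6] 24.1
px [520. 265.] 506 z 22.9 [ 503.  -465.6] [134.8 130. ] 80.1
px [130. 277.] 1055 z 33.4 [467.6 458.6] [ 76.8 109.6] 84.7
px [210. 295.] 380 z 38.7 [428.1 273.8] [192.7  35.6] 13.8
px [522. 267.] 526 z 42.4 [ 498.1 -463.6] [65.2 54.7] 89.6
px [268. 310.] 237 z 58.0 [410.3 132.1] [99.  57.5] 2.6
px [131. 323.] 998 z 49.1 [362.  448.6] [76.6 87.5] 33.6
```

Call:
{"name": "play_rows", "arguments": {
  "moves": [
    {"dp":[0.8,0.8,-2.1],"angular":[-3.2,2.1,0],"grip":1},
    {"dp":[0.8,0.8,-2.1],"angular":[-3.2,2.1,0],"grip":1},
    {"dp":[0.7,0.8,-2.0],"angular":[-3.0,2.0,0],"grip":1},
    {"dp":[0.5,0.5,-1.5],"angular":[-2,1,0],"grip":1},
    {"dp":[0,0,0],"angular":[0,0,0],"grip":1},
    {"dp":[0,0,0],"angular":[0,0,0],"grip":1}
  ]
}}

```text
time: 32.92
position: [609.4, -267.4, 137.3]
orientation: [-1.871, 0.449, -0.294]
contact_force: [-0.2, 0.7, 0.5]
width: 85.3
```

Run:
```python
from m import *
p,R=modgrasp((600.8,-292.9),63.2,off=38)
go(p+[0,0,70],R)
```

```text
t=32.9 at [ 609.4 -267.4  137.3] w=85.3 F=[-0.2  0.7  0.5] q=[-0.3   0.83  0.99  1.23 -0.33  1.38  0.11] goal [ 611.3 -272.1   50.4]
dist 87.0 ang 1.1 n=3 dp(cm) [0.16, 2.76, 0.87] angular [-0.13, 0.25, -0.24]
```

Call:
{"name": "play_rows", "arguments": {
  "moves": [
    {"dp":[0.2,1.0,0.2],"angular":[0,0.2,-0.2],"grip":1},
    {"dp":[0.1,1.5,0.4],"angular":[0,0,0],"grip":1},
    {"dp":[0.1,1.6,0.5],"angular":[0,0,0],"grip":1},
    {"dp":[0,1.6,0.6],"angular":[0,0,0],"grip":1},
    {"dp":[0,1.4,0.5],"angular":[0,0,0],"grip":1},
    {"dp":[0,0,0],"angular":[0,0,0],"grip":1}
  ]
}}

```text
time: 33.42
position: [613.1, -267.1, 60.4]
orientation: [-1.86, 0.44, -0.303]
contact_force: [-0.6, 0.2, 0.6]
width: 85.5
```

Run:
```python
from m import *
p,R=modgrasp((600.8,-292.9),63.2,off=38)
go(p+[0,0,20],R)
```

```text
t=33.4 at [ 613.1 -267.1   60.4] w=85.5 F=[-0.6  0.2  0.6] q=[-0.3   0.89  0.95  1.32 -0.38  1.24  0.1 ] goal [ 6.113e+02 -2.721e+02  4.000e-01]
dist 60.2 ang 1.3 n=2 dp(cm) [0.05, 2.92, 0.73] angular [-0.58, 0.32, -0.14]
```

Call:
{"name": "play_rows", "arguments": {
  "moves": [
    {"dp":[0.2,1.0,0],"angular":[-1,0.4,0],"grip":1},
    {"dp":[0.1,1.4,0.4],"angular":[0,0,0],"grip":1},
    {"dp":[0,1.4,0.5],"angular":[0,0,0],"grip":1},
    {"dp":[0,1.4,0.5],"angular":[0,0,0],"grip":1},
    {"dp":[0,0.4,0.1],"angular":[0,0,0],"grip":1},
    {"dp":[0,0,0],"angular":[0,0,0],"grip":1}
  ]
}}

```text
time: 33.92
position: [616.0, -271.3, -0.5]
orientation: [-1.875, 0.444, -0.31]
contact_force: [-0.1, 0.5, 0.3]
width: 85.4
```

Run:
```python
from m import *
p,R=modgrasp((600.8,-292.9),63.2,off=38)
go(p,R)
```

```text
t=33.9 at [ 6.160e+02 -2.713e+02 -5.000e-01] w=85.4 F=[-0.1  0.5  0.3] q=[-0.29  0.97  0.92  1.36 -0.41  1.14  0.09] goal [ 611.3 -272.1  -19.6]
dist 19.6 ang 0.4 n=1 dp(cm) [-0.38, 1.89, 0.38] angular [-0.3, 0.28, -0.02]
```

Call:
{"name": "play_rows", "arguments": {
  "moves": [
    {"dp":[-0.6,0.6,0.1],"angular":[0,0.2,0],"grip":1},
    {"dp":[0,0.7,0.2],"angular":[0,0,0],"grip":1},
    {"dp":[0,0.7,0.2],"angular":[0,0,0],"grip":1},
    {"dp":[0,0,0],"angular":[0,0,0],"grip":1},
    {"dp":[0,0,0],"angular":[0,0,0],"grip":1}
  ]
}}

```text
time: 34.33
position: [612.0, -271.7, -20.1]
orientation: [-1.876, 0.442, -0.317]
contact_force: [1.3, 0.8, -0.1]
width: 85.1
```

Run:
```python
from m import *
p,R=modgrasp((600.8,-292.9),63.2,off=38)
go(p,R)
```

```text
t=34.3 at [ 612.  -271.7  -20.1] w=85.1 F=[ 1.3  0.8 -0.1] q=[-0.29  0.98  0.91  1.39 -0.42  1.1   0.09] goal [ 611.3 -272.1  -19.6]
dist 1.0 ang 0.4 n=1 dp(cm) [-0.04, -0.03, -0.08] angular [-0.3, 0.05, 0.26]
```

Call:
{"name": "play_rows", "arguments": {
  "moves": [
    {"dp":[0,0,0],"angular":[0,0,0],"grip":-1},
    {"dp":[0,0,0],"angular":[0,0,0],"grip":-1},
    {"dp":[0,0,0],"angular":[0,0,0],"grip":-1},
    {"dp":[0,0,0],"angular":[0,0,0],"grip":-1},
    {"dp":[0,0,0],"angular":[0,0,0],"grip":-1},
    {"dp":[0,0,0],"angular":[0,0,0],"grip":-1}
  ]
}}

```text
time: 34.83
position: [614.7, -271.5, -18.0]
orientation: [-1.875, 0.437, -0.32]
contact_force: [0.2, -0.8, -1.7]
width: 44.2
```

Run:
```python
from m import *
save_rel((600.8,-292.9))
```

```text
rel [  0.  -19.8 -33.9] tilt -19.58
```

Call:
{"name": "play_rows", "arguments": {
  "moves": [
    {"dp":[0,-1.4,-0.5],"angular":[0,0,0],"grip":-1},
    {"dp":[0,-2.8,-1.0],"angular":[0,0,0],"grip":-1},
    {"dp":[0,-2.8,-1.0],"angular":[0,0,0],"grip":-1},
    {"dp":[0,-2.8,-1.0],"angular":[0,0,0],"grip":-1},
    {"dp":[0,-2.8,-1.0],"angular":[0,0,0],"grip":-1},
    {"dp":[0,-2.8,-1.0],"angular":[0,0,0],"grip":-1},
    {"dp":[0,-2.5,-0.5],"angular":[0,-1,0],"grip":-1},
    {"dp":[0,-1.5,0],"angular":[1.5,-1.5,0],"grip":-1}
  ]
}}

```text
time: 35.5
position: [610.6, -258.9, 188.1]
orientation: [-1.845, 0.419, -0.266]
contact_force: [1.0, 1.1, -2.7]
width: 44.2
```

Run:
```python
from m import *
go([540,40,260],tool(24.1,25))
```

```text
t=35.5 at [ 610.6 -258.9  188.1] w=44.2 F=[ 1.   1.1 -2.7] q=[-0.29  0.78  0.99  1.16 -0.32  1.48  0.14] goal [535.9  49.3 238.2]
dist 321.0 ang 63.5 n=12 dp(cm) [-0.79, -0.29, 2.69] angular [3.3, -4.13, 0.13]
```

Call:
{"name": "play_rows", "arguments": {
  "moves": [
    {"dp":[-0.8,-0.5,2.2],"angular":[3.3,-4.1,0.1],"grip":-1},
    {"dp":[-0.8,-0.5,2.7],"angular":[3.3,-4.1,0.1],"grip":-1},
    {"dp":[-0.8,-0.5,2.7],"angular":[3.3,-4.1,0.1],"grip":-1},
    {"dp":[-0.8,-0.5,2.7],"angular":[3.3,-4.1,0.1],"grip":-1},
    {"dp":[-0.8,-0.5,2.7],"angular":[3.3,-4.1,0.1],"grip":-1},
    {"dp":[-0.8,-0.5,2.7],"angular":[3.3,-4.1,0.1],"grip":-1},
    {"dp":[-0.8,-0.5,2.7],"angular":[3.3,-4.1,0.1],"grip":-1},
    {"dp":[-0.8,-0.5,2.7],"angular":[3.3,-4.1,0.1],"grip":-1},
    {"dp":[-0.8,-0.5,2.7],"angular":[3.3,-4.1,0.1],"grip":-1}
  ]
}}

```text
time: 36.25
position: [569.3, -20.3, 238.3]
orientation: [-1.309, -0.104, 0.227]
contact_force: [-0.0, -0.2, -3.0]
width: 44.3
```

Run:
```python
from m import *
go([540,40,260],tool(24.1,25))
p,R=place_pose(44,100,67.5)
go(p+[0,0,110],R)
```

```text
t=36.2 at [569.3 -20.3 238.3] w=44.3 F=[-0.  -0.2 -3. ] q=[-0.28  0.52  0.71  1.28 -0.51  1.65  0.62] goal [535.9  49.3 238.2]
dist 77.2 ang 15.1 n=3 dp(cm) [-0.4, 0.82, 2.41] angular [3.24, -3.84, 0.34]
t=36.2 at [569.3 -20.3 238.3] w=44.3 F=[-0.  -0.2 -3. ] q=[-0.28  0.52  0.71  1.28 -0.51  1.65  0.62] goal [392.4 277.1 202.8]
dist 347.9 ang 56.3 n=11 dp(cm) [-0.65, 2.34, 2.21] angular [5.0, -0.97, 0.51]
```

Call:
{"name": "play_rows", "arguments": {
  "moves": [
    {"dp":[-0.6,1.0,2.4],"angular":[4.8,-1.5,0.4],"grip":-1},
    {"dp":[-0.6,1.5,2.3],"angular":[5,-1,0.5],"grip":-1},
    {"dp":[-0.6,1.8,2.3],"angular":[5,-1,0.5],"grip":-1},
    {"dp":[-0.6,2.0,2.2],"angular":[5,-1,0.5],"grip":-1},
    {"dp":[-0.6,2.1,2.2],"angular":[5,-1,0.5],"grip":-1},
    {"dp":[-0.6,2.1,2.2],"angular":[5,-1,0.5],"grip":-1},
    {"dp":[-0.6,2.1,2.2],"angular":[5,-1,0.5],"grip":-1}
  ]
}}

```text
time: 36.83
position: [467.6, 154.7, 220.9]
orientation: [-0.691, -0.112, 0.358]
contact_force: [0.5, 0.8, -3.5]
width: 44.3
```

Run:
```python
from m import *
p,R=place_pose(44,100,67.5)
go(p+[0,0,110],R)
```

```text
t=36.8 at [467.6 154.7 220.9] w=44.3 F=[ 0.5  0.8 -3.5] q=[-0.18  0.53  0.52  1.59 -0.87  1.77  0.85] goal [392.4 277.1 202.8]
dist 144.8 ang 20.5 n=5 dp(cm) [-0.46, 2.62, 1.19] angular [4.06, -0.47, 0.44]
```

Call:
{"name": "play_rows", "arguments": {
  "moves": [
    {"dp":[-0.5,2.0,1.4],"angular":[4.1,-0.5,0.4],"grip":-1},
    {"dp":[-0.5,2.2,1.4],"angular":[4.1,-0.5,0.4],"grip":-1},
    {"dp":[-0.5,2.2,1.2],"angular":[4.1,-0.5,0.4],"grip":-1},
    {"dp":[-0.5,2.0,1.0],"angular":[3.5,-0.4,0.4],"grip":-1},
    {"dp":[-0.2,0.8,0.4],"angular":[1,0,0],"grip":-1},
    {"dp":[0,0,0],"angular":[0,0,0],"grip":-1}
  ]
}}

```text
time: 37.33
position: [401.9, 242.5, 212.0]
orientation: [-0.402, -0.072, 0.403]
contact_force: [0.2, -0.3, -2.3]
width: 44.2
```

Run:
```python
from m import *
p,R=place_pose(44,100,67.5)
go(p+[0,0,85],R)
```

```text
t=37.3 at [401.9 242.5 212. ] w=44.2 F=[ 0.2 -0.3 -2.3] q=[-0.18  0.58  0.41  1.79 -1.03  1.79  1.  ] goal [392.4 277.1 177.8]
dist 49.5 ang 3.8 n=2 dp(cm) [0.27, 2.29, -0.9] angular [1.82, -0.43, 0.26]
```

Call:
{"name": "play_rows", "arguments": {
  "moves": [
    {"dp":[0.2,1.6,-0.3],"angular":[1.8,-0.4,0.3],"grip":-1},
    {"dp":[0.2,1.6,-0.6],"angular":[1.6,-0.4,0.2],"grip":-1},
    {"dp":[0.1,1.2,-0.6],"angular":[0.5,0,0],"grip":-1},
    {"dp":[0,0,0],"angular":[0,0,0],"grip":-1},
    {"dp":[0,0,0],"angular":[0,0,0],"grip":-1}
  ]
}}

```text
time: 37.75
position: [398.6, 271.5, 180.5]
orientation: [-0.35, -0.083, 0.408]
contact_force: [-0.1, -0.6, -2.9]
width: 44.3
```

Run:
```python
from m import *
p,R=place_pose(44,100,67.5)
go(p+[0,0,60],R); held(100,67.5+58+85)
```

```text
t=37.8 at [398.6 271.5 180.5] w=44.3 F=[-0.1 -0.6 -2.9] q=[-0.19  0.65  0.37  1.82 -1.08  1.75  1.07] goal [392.4 277.1 152.8]
dist 28.9 ang 1.1 n=1 dp(cm) [-0.36, 1.68, -2.32] angular [0.89, 0.35, 0.55]
top-of-module n 365 [[13.6, 67.9, 201.7], [18.6, 70.1, 204.1], [35.7, 97.1, 212.1], [47.6, 123.4, 215.0], [48.8, 125.5, 216.3]]
```

Call:
{"name": "play_rows", "arguments": {
  "moves": [
    {"dp":[-0.4,1.1,-0.6],"angular":[0.9,0.4,0.5],"grip":-1},
    {"dp":[0,0.7,-1.2],"angular":[0,0,0],"grip":-1},
    {"dp":[0,0.5,-1.3],"angular":[0,0,0],"grip":-1},
    {"dp":[0,0.5,-1.3],"angular":[0,0,0],"grip":-1},
    {"dp":[0,0.4,-0.8],"angular":[0,0,0],"grip":-1},
    {"dp":[0,0,0],"angular":[0,0,0],"grip":-1},
    {"dp":[0,0,0],"angular":[0,0,0],"grip":-1}
  ]
}}

```text
time: 38.38
position: [392.5, 279.9, 116.0]
orientation: [-0.342, -0.078, 0.411]
contact_force: [0.5, -0.7, -2.5]
width: 44.0
```

Run:
```python
from m import *
p,R=place_pose(44,100,67.5)
go(p,R); held(100,140)
```

```text
t=38.4 at [392.5 279.9 116. ] w=44.0 F=[ 0.5 -0.7 -2.5] q=[-0.19  0.76  0.35  1.85 -1.11  1.69  1.18] goal [392.4 277.1  92.8]
dist 23.4 ang 0.5 n=1 dp(cm) [-0.14, 0.56, -2.27] angular [0.38, 0.2, 0.32]
top-of-module n 278 [[23.3, 69.5, 134.3], [27.7, 71.5, 136.2], [46.4, 101.0, 146.7], [57.4, 126.0, 148.6], [58.8, 127.5, 148.9]]
```

Call:
{"name": "play_rows", "arguments": {
  "moves": [
    {"dp":[0,-0.1,-0.8],"angular":[0.4,0.2,0.3],"grip":-1},
    {"dp":[0,0.2,-0.8],"angular":[0,0,0],"grip":-1},
    {"dp":[0,0.2,-0.7],"angular":[0,0,0],"grip":-1},
    {"dp":[0,0.1,-0.2],"angular":[0,0,0],"grip":-1},
    {"dp":[0,0,0],"angular":[0,0,0],"grip":-1},
    {"dp":[0,0,0],"angular":[0,0,0],"grip":-1}
  ]
}}

```text
time: 38.93
position: [396.3, 275.1, 92.6]
orientation: [-0.331, -0.076, 0.415]
contact_force: [0.4, 0.8, -1.6]
width: 44.3
```

Run:
```python
from m import *
p,R=place_pose(44,100,67.5)
go(p,R); held(100,124)
```

```text
t=38.9 at [396.3 275.1  92.6] w=44.3 F=[ 0.4  0.8 -1.6] q=[-0.17  0.82  0.34  1.83 -1.11  1.69  1.22] goal [392.4 277.1  92.8]
dist 4.4 ang 0.4 n=1 dp(cm) [-0.27, 0.31, 0.14] angular [-0.24, 0.26, 0.12]
top-of-module n 284 [[17.4, 68.8, 115.3], [21.8, 71.1, 117.6], [39.1, 97.6, 123.5], [51.5, 122.7, 126.7], [52.7, 125.1, 127.5]]
```

The back face is about 6 mm from the wall and the front at x ≈ 29, and the rail's inner face closes to 16, so it clears. Releasing.

Call:
{"name": "play_rows", "arguments": {
  "moves": [
    {"dp":[0,0.1,-0.3],"angular":[0,0,0],"grip":-1},
    {"dp":[0,0,0],"angular":[0,0,0],"grip":0.5},
    {"dp":[0,0,0],"angular":[0,0,0],"grip":0.5},
    {"dp":[0,0,0],"angular":[0,0,0],"grip":0.5},
    {"dp":[0,0,0],"angular":[0,0,0],"grip":0.5},
    {"dp":[0,-0.8,0],"angular":[0,0,0],"grip":0.5},
    {"dp":[0,-1.5,0],"angular":[0,0,0],"grip":0.5},
    {"dp":[0,-2,0],"angular":[0,0,0],"grip":0.5},
    {"dp":[0,-2.5,0],"angular":[0,0,0],"grip":0.5},
    {"dp":[0,-2.5,0],"angular":[0,0,0],"grip":0.5}
  ]
}}

```text
time: 39.82
position: [429.8, 196.0, 126.2]
orientation: [-0.317, -0.075, 0.427]
contact_force: [0.6, 0.0, 0.6]
width: 63.7
```

Run:
```python
from m import *
for y in(100,0,-100): held(y,124)
s=get_image("side"); cv2.imwrite("pics/s16s.png",s["frame"][:,:,::-1])
t=get_image("top"); cv2.imwrite("pics/s16t.png",t["frame"][:,:,::-1])
go(rk(-113,0,180),tool(24.1,20))
```

```text
top-of-module n 232 [[31.0, 74.0, 119.8], [31.9, 75.8, 120.5], [42.6, 96.0, 123.5], [52.6, 116.2, 126.5], [53.8, 118.2, 128.2]]
top-of-module n 227 [[34.4, -24.7, 119.5], [36.0, -22.9, 120.7], [46.2, -3.1, 123.5], [56.9, 17.2, 126.6], [57.8, 19.1, 127.6]]
top-of-module n 224 [[34.2, -124.1, 119.3], [34.9, -122.7, 120.8], [45.7, -102.9, 123.6], [55.8, -83.3, 126.9], [56.9, -80.9, 127.3]]
t=40.1 at [429.5 197.3 125.6] w=64.1 F=[ 0.3  0.9 -0.8] q=[-0.06  0.84  0.38  1.68 -1.02  1.84  1.19] goal [556.7 154.7 157.4]
dist 137.8 ang 51.5 n=10 dp(cm) [0.98, -0.92, -0.38] angular [-5.15, 0.07, -0.02]
```

View pics/s16s.png

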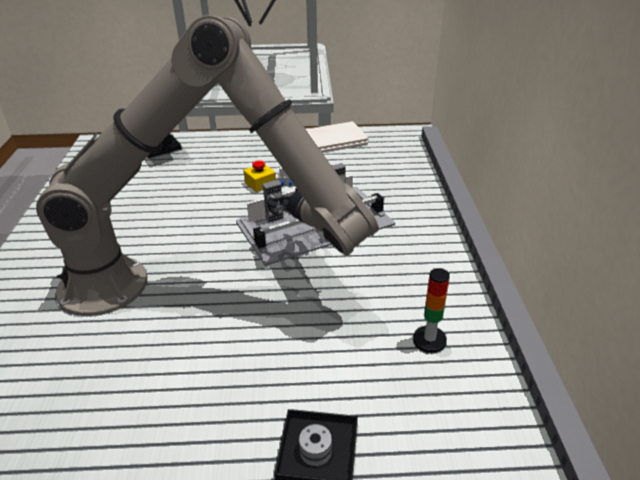

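View pics/s16t.png

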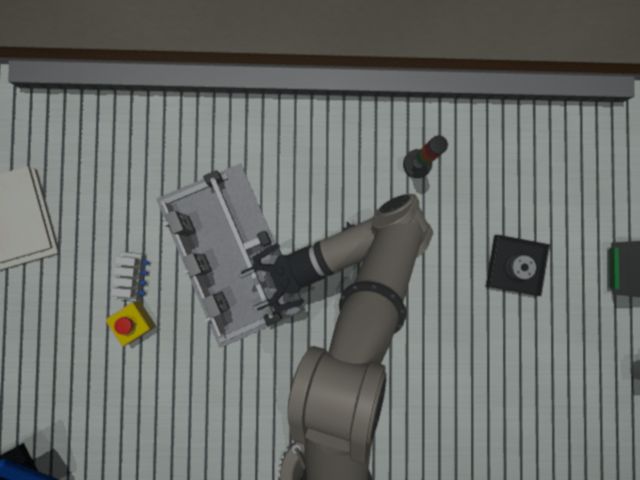

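All three stand (top px (180,223), (200,263), (221,303)), the hub is in the tray at (524,267), and no module is left on the table. Now to close the keeper, first bringing the tool over the grip.

Call:
{"name": "play_rows", "arguments": {
  "moves": [
    {"dp":[0.5,-2.2,1.0],"angular":[-2,0,0],"grip":1},
    {"dp":[1,-2.2,0.7],"angular":[-5,0,0],"grip":1},
    {"dp":[1.5,-1.6,0],"angular":[-5,0,0],"grip":1},
    {"dp":[1.5,-1.2,-0.3],"angular":[-5,0,0],"grip":1},
    {"dp":[1.5,-1.2,-0.3],"angular":[-5,0,0],"grip":1},
    {"dp":[1.5,-1,-0.3],"angular":[-5,0,0],"grip":1},
    {"dp":[1,-1,-0.3],"angular":[-5,0,0],"grip":1},
    {"dp":[1,-1,-0.3],"angular":[-5,0,0],"grip":1}
  ]
}}

```text
time: 40.73
position: [553.8, 146.7, 181.5]
orientation: [-0.967, -0.194, 0.404]
contact_force: [-0.3, -0.1, 0.1]
width: 85.6
```

Run:
```python
from m import *
go(rk(-112.8,0,130),tool(24.1,0))
```

```text
t=40.7 at [553.8 146.7 181.5] w=85.6 F=[-0.3 -0.1  0.1] q=[-0.31  0.63  0.58  1.36 -0.77  1.68  0.76] goal [560.  147.4 106. ]
dist 75.8 ang 33.9 n=7 dp(cm) [0.1, 1.02, -0.39] angular [-4.85, 0.03, -0.17]
```

Call:
{"name": "play_rows", "arguments": {
  "moves": [
    {"dp":[0.1,0.8,-0.5],"angular":[-4.9,0,-0.2],"grip":1},
    {"dp":[0.1,0.8,-0.4],"angular":[-4.9,0,-0.2],"grip":1},
    {"dp":[0.1,0.8,-0.4],"angular":[-4.9,0,-0.2],"grip":1},
    {"dp":[0.1,0.8,-0.4],"angular":[-4.9,0,-0.2],"grip":1},
    {"dp":[0.1,0.8,-0.4],"angular":[-4.9,0,-0.2],"grip":1},
    {"dp":[0.1,0.8,-0.4],"angular":[-4.9,0,-0.2],"grip":1},
    {"dp":[0,0,0],"angular":[-2,0,0],"grip":1},
    {"dp":[0,0,0],"angular":[0,0,0],"grip":1}
  ]
}}

```text
time: 41.4
position: [556.2, 159.3, 127.4]
orientation: [-1.515, -0.351, 0.352]
contact_force: [-0.1, -0.2, 0.6]
width: 85.3
```

Run:
```python
from m import *
go(rk(-112.8,0,28),tool(24.1,0))
im,w,r=scene("s17")
m=(w[...,2]>58)&(w[...,2]<67)&(np.abs(r[...,1])<25)&(r[...,0]<-85)&(r[...,0]>-135); print(m.sum(),np.percentile(r[m],[2,50,98],axis=0).round(1) if m.sum() else 0)
```

```text
t=41.4 at [556.2 159.3 127.4] w=85.3 F=[-0.1 -0.2  0.6] q=[-0.8   0.5   0.74  1.58 -0.38  1.21  0.46] goal [560.  147.4   4. ]
dist 124.0 ang 2.3 n=4 dp(cm) [-0.05, 3.08, -0.36] angular [-0.37, 0.41, 0.07]
bar x [-63.3 -58.5 -53.2]
px [215. 180.] 162 z 57.0 [694.1 261.3] [37.  42.4] 66.7
px [520. 265.] 506 z 22.8 [ 502.9 -466.1] [134.  130.1] 80.1
px [130. 276.] 1043 z 33.9 [467.5 458.9] [ 76.1 109.3] 84.9
px [522. 267.] 531 z 42.7 [ 498.1 -463.4] [65.2 54.7] 89.6
px [268. 306.] 255 z 58.0 [421.1 139.8] [116.7  50.9] 27.4
px [131. 323.] 998 z 48.9 [361.4 449.3] [76.8 85.9] 33.6
29 [[-123.    -1.7   58.8]
 [-118.2   11.6   62.9]
 [-108.6   16.2   66.5]]
```

Call:
{"name": "play_rows", "arguments": {
  "moves": [
    {"dp":[0,1.0,-1.3],"angular":[-1,1,0],"grip":1},
    {"dp":[0,1.5,-0.3],"angular":[-1,0.5,0],"grip":1},
    {"dp":[0,1.5,0],"angular":[0,0,0],"grip":1},
    {"dp":[0,1.5,0],"angular":[0,0,0],"grip":1},
    {"dp":[0,0,0],"angular":[0,0,0],"grip":1}
  ]
}}

```text
time: 41.87
position: [564.3, 137.2, 67.7]
orientation: [-1.556, -0.327, 0.32]
contact_force: [-0.3, 0.3, -1.4]
width: 85.5
```

Run:
```python
from m import *
go(rk(-112.8,0,30),tool(24.1,0))
```

```text
t=41.9 at [564.3 137.2  67.7] w=85.5 F=[-0.3  0.3 -1.4] q=[-0.78  0.57  0.73  1.64 -0.41  1.08  0.48] goal [560.  147.4   6. ]
dist 62.7 ang 0.8 n=2 dp(cm) [0.0, 3.08, 0.58] angular [0.29, -0.25, 0.08]
```

Call:
{"name": "play_rows", "arguments": {
  "moves": [
    {"dp":[0,0.8,0.9],"angular":[0.3,-0.2,0],"grip":1},
    {"dp":[0,1.3,0.2],"angular":[0,0,0],"grip":1},
    {"dp":[0,1.3,0],"angular":[0,0,0],"grip":1},
    {"dp":[0,1.3,0],"angular":[0,0,0],"grip":1},
    {"dp":[0,0.8,0],"angular":[0,0,0],"grip":1},
    {"dp":[0,0,0],"angular":[0,0,0],"grip":1}
  ]
}}

```text
time: 42.37
position: [562.2, 140.7, 9.0]
orientation: [-1.553, -0.32, 0.313]
contact_force: [0.5, -0.8, -0.2]
width: 85.2
```

Run:
```python
from m import *
go(rk(-112.8,0,30),tool(24.1,0))
```

```text
t=42.4 at [562.2 140.7   9. ] w=85.2 F=[ 0.5 -0.8 -0.2] q=[-0.75  0.64  0.69  1.7  -0.47  0.97  0.51] goal [560.  147.4   6. ]
dist 7.7 ang 1.1 n=1 dp(cm) [0.06, 0.3, 0.71] angular [0.33, -0.99, 0.17]
```

Call:
{"name": "play_rows", "arguments": {
  "moves": [
    {"dp":[0,0,0.8],"angular":[0.3,-1,0.2],"grip":1},
    {"dp":[0,0,0],"angular":[0,0,0],"grip":-1},
    {"dp":[0,0,0],"angular":[0,0,0],"grip":-1},
    {"dp":[0,0,0],"angular":[0,0,0],"grip":-1},
    {"dp":[0,0,0],"angular":[0,0,0],"grip":-1},
    {"dp":[0,0,0],"angular":[0,0,0],"grip":-1}
  ],
  "grip_force": 60
}}

```text
time: 42.87
position: [559.7, 148.8, 11.3]
orientation: [-1.545, -0.332, 0.33]
contact_force: [-3.9, -0.5, -3.7]
width: 31.2
```

Run:
```python
from m import *
go(rk(-43,0,30),tool(24.1,0))
```

```text
t=42.9 at [559.7 148.8  11.3] w=31.2 F=[-3.9 -0.5 -3.7] q=[-0.76  0.63  0.68  1.7  -0.46  0.98  0.51] goal [531.5 211.1   6. ]
dist 68.7 ang 0.1 n=3 dp(cm) [-0.01, 0.18, 2.28] angular [-0.01, 0.03, 0.02]
```

Gripped. I'll push slowly and evenly toward closed.

Call:
{"name": "play_rows", "arguments": {
  "moves": [
    {"dp":[0,0,0.7],"angular":[0,0,0],"grip":-1},
    {"dp":[0,0,0.8],"angular":[0,0,0],"grip":-1},
    {"dp":[0,0,0.8],"angular":[0,0,0],"grip":-1},
    {"dp":[0,0,0.8],"angular":[0,0,0],"grip":-1},
    {"dp":[0,0,0.8],"angular":[0,0,0],"grip":-1},
    {"dp":[0,0,0.8],"angular":[0,0,0],"grip":-1},
    {"dp":[0,0,0.6],"angular":[0,0,0],"grip":-1}
  ]
}}

```text
time: 43.45
position: [537.9, 197.4, 11.3]
orientation: [-1.551, -0.333, 0.328]
contact_force: [1.2, -2.5, -1.1]
width: 30.7
```

Run:
```python
from m import *
go(rk(-43,0,30),tool(24.1,0))
im,w,r=scene("s18")
for y in(100,0,-100): held(y,124)
```

```text
t=43.5 at [537.9 197.4  11.3] w=30.7 F=[ 1.2 -2.5 -1.1] q=[-0.86  0.62  0.68  1.72 -0.46  0.97  0.41] goal [531.5 211.1   6. ]
dist 16.1 ang 0.4 n=1 dp(cm) [-0.03, 0.52, 1.52] angular [0.33, 0.02, 0.14]
bar x [-9.8 -4.9  0. ]
px [195. 193.] 265 z 57.5 [654.3 310.6] [63.9 83. ] 80.4
px [520. 265.] 510 z 22.8 [ 503.  -465.9] [134.4 130.1] 80.1
px [130. 277.] 1051 z 33.7 [467.5 458.7] [ 76.1 109.5] 84.5
px [522. 267.] 526 z 42.5 [ 498.2 -462.3] [67.6 54.7] 89.4
px [247. 316.] 325 z 57.5 [391.8 196.4] [126.4  75.1] 45.7
px [131. 323.] 999 z 49.1 [361.6 449.3] [76.8 86.3] 33.3
top-of-module n 0 None
top-of-module n 0 None
top-of-module n 113 [[34.2, -125.2, 119.9], [35.6, -124.0, 120.8], [48.1, -113.7, 123.6], [56.1, -96.9, 126.5], [57.2, -93.0, 127.4]]
```

Run:
```python
from m import *
s=get_image("side"); cv2.imwrite("pics/s18s.png",cv2.resize(s["frame"][100:270,220:440,::-1],None,fx=3.4,fy=3.4))
```

```text
(no output)
```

View pics/s18s.png

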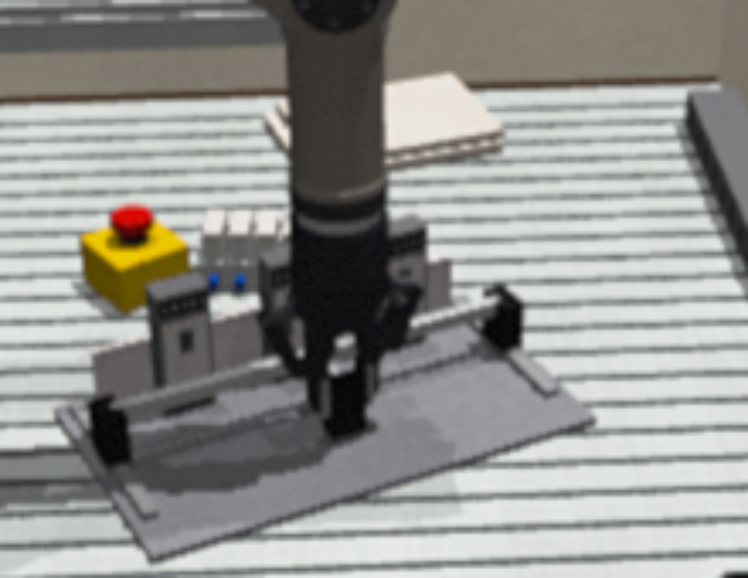

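All three modules are upright behind the rail (crop px (182,330), (275,280), (408,250)) with the grip held. Pushing the last 16 mm into the stop.

Call:
{"name": "play_rows", "arguments": {
  "moves": [
    {"dp":[0,0,0.7],"angular":[0,0,0],"grip":-1},
    {"dp":[0,0,0.7],"angular":[0,0,0],"grip":-1},
    {"dp":[0,0,0.6],"angular":[0,0,0],"grip":-1},
    {"dp":[0,0,0.5],"angular":[0,0,0],"grip":-1}
  ]
}}

```text
time: 44.03
position: [531.4, 212.3, 11.3]
orientation: [-1.562, -0.333, 0.321]
contact_force: [6.4, -11.0, -5.1]
width: 31.1
```

Run:
```python
from m import *
go(rk(-43,0,30),tool(24.1,0)); scene("s19")
```

```text
t=44.0 at [531.4 212.3  11.3] w=31.1 F=[  6.4 -11.   -5.1] q=[-0.9   0.62  0.69  1.72 -0.45  0.96  0.37] goal [531.5 211.1   6. ]
dist 5.4 ang 1.1 n=1 dp(cm) [-0.04, 0.53, -0.09] angular [1.0, -0.24, 0.24]
bar x [ 6.5 11.3 16.5]
px [189. 196.] 315 z 56.7 [647.7 322.2] [77.7 90.8] 77.4
px [520. 265.] 511 z 23.0 [ 503.  -465.6] [134.8 130. ] 80.1
px [130. 276.] 1067 z 33.6 [467.6 458.7] [ 76.4 109.6] 84.7
px [522. 267.] 532 z 42.7 [ 498.1 -463.5] [65.2 54.7] 89.6
px [239. 315.] 331 z 57.4 [397.7 216.1] [141.7  62.5] 40.3
px [224. 301.] 80 z 39.3 [413.7 238.1] [44.9  9.4] 24.2
px [131. 323.] 960 z 49.1 [361.7 449. ] [76.6 86.6] 33.7
px [220. 325.] 85 z 38.8 [358.1 247.5] [43.6 10.6] 25.5
```

Bar centre is at 11.3 (closed = 11) and the force shows it on the stop. One firm press, then release and lift.

Call:
{"name": "play_rows", "arguments": {
  "moves": [
    {"dp":[0,0,0.6],"angular":[0,0,0],"grip":-1},
    {"dp":[0,0,0.2],"angular":[0,0,0],"grip":-1},
    {"dp":[0,0,0],"angular":[0,0,0],"grip":1},
    {"dp":[0,0,0],"angular":[0,0,0],"grip":1},
    {"dp":[0,0,0],"angular":[0,0,0],"grip":1},
    {"dp":[0,0,0],"angular":[0,0,0],"grip":1},
    {"dp":[0,0,0],"angular":[0,0,0],"grip":1}
  ]
}}

```text
time: 44.67
position: [531.2, 215.0, 11.6]
orientation: [-1.571, -0.333, 0.313]
contact_force: [-0.6, -0.1, 0.4]
width: 85.4
```

Call:
{"name": "play_rows", "arguments": {
  "moves": [
    {"dp":[0,-1.5,-0.1],"angular":[0,0,0],"grip":1},
    {"dp":[0,-2.5,-0.3],"angular":[0,0,0],"grip":1},
    {"dp":[0,-3,-0.5],"angular":[0,0,0],"grip":1},
    {"dp":[0,-3,-1],"angular":[0,0,0],"grip":1},
    {"dp":[0,-3,-2.5],"angular":[0,0,0],"grip":1},
    {"dp":[0,-2,-3.5],"angular":[0,0,0],"grip":1},
    {"dp":[0,-1,-3.5],"angular":[0,0,0],"grip":1},
    {"dp":[0,-1,-3.5],"angular":[0,0,0],"grip":1},
    {"dp":[0,0,-3.5],"angular":[0,0,0],"grip":1},
    {"dp":[0,0,-3.5],"angular":[0,0,0],"grip":1}
  ]
}}

```text
time: 45.5
position: [616.2, 31.8, 193.5]
orientation: [-1.555, -0.355, 0.338]
contact_force: [0.5, 0.7, -1.1]
width: 85.1
```

Call:
{"name": "play_rows", "arguments": {
  "moves": [
    {"dp":[0,0,-3.5],"angular":[0,0,0],"grip":1},
    {"dp":[0,0,-3.5],"angular":[0,0,0],"grip":1},
    {"dp":[0,0,-2],"angular":[0,0,0],"grip":1},
    {"dp":[0,0,0],"angular":[0,0,0],"grip":1},
    {"dp":[0,0,0],"angular":[0,0,0],"grip":1},
    {"dp":[0,0,0],"angular":[0,0,0],"grip":1}
  ]
}}

```text
time: 46.0
position: [657.5, -65.1, 196.7]
orientation: [-1.563, -0.347, 0.325]
contact_force: [0.2, 0.5, -0.6]
width: 85.5
```

Run:
```python
from m import *
go(rk(-43,0,30),tool(24.1,0)); im,w,r=scene("s20")
for y in(100,0,-100): held(y,124)
s=get_image("side"); cv2.imwrite("pics/s20s.png",s["frame"][:,:,::-1])
```

```text
t=46.0 at [657.5 -65.1 196.7] w=85.5 F=[ 0.2  0.5 -0.6] q=[-0.38  0.62  0.78  1.23 -0.42  1.43  0.78] goal [531.5 211.1   6. ]
dist 358.5 ang 1.4 n=11 dp(cm) [-0.02, 1.7, 2.78] angular [0.11, 0.03, 0.05]
bar x [ 6.6 11.5 16.7]
px [205. 232.] 657 z 57.1 [558.  265.9] [284.7  68.7] 23.9
px [188. 235.] 192 z 38.2 [567.2 328. ] [35.2 88.9] 80.6
px [520. 265.] 508 z 22.7 [ 503.  -465.9] [134.4 130.1] 80.1
px [130. 276.] 1049 z 33.8 [467.5 458.7] [ 76.  109.7] 84.2
px [204. 276.] 196 z 38.3 [472.  286.4] [31.3 99.2] 86.5
px [522. 267.] 529 z 42.5 [ 498.1 -463.5] [65.2 54.7] 89.6
px [240. 324.] 289 z 57.0 [366.3 197.5] [70.9 97.7] 78.9
px [132. 323.] 999 z 48.9 [361.5 449.1] [76.8 86.3] 33.8
px [220. 325.] 89 z 40.5 [358.2 247.1] [43.4 11.5] 22.9
top-of-module n 228 [[30.9, 74.0, 119.6], [32.1, 75.7, 120.9], [42.4, 95.8, 123.8], [52.5, 115.9, 126.6], [53.9, 117.7, 127.4]]
top-of-module n 226 [[35.2, -25.1, 119.5], [35.8, -23.0, 120.8], [46.3, -2.8, 123.7], [56.6, 17.2, 126.7], [57.9, 19.8, 128.3]]
top-of-module n 223 [[34.0, -124.7, 119.7], [35.2, -122.3, 120.8], [45.4, -103.0, 123.8], [56.0, -83.0, 126.5], [56.9, -81.6, 127.5]]
```

View pics/s20.png

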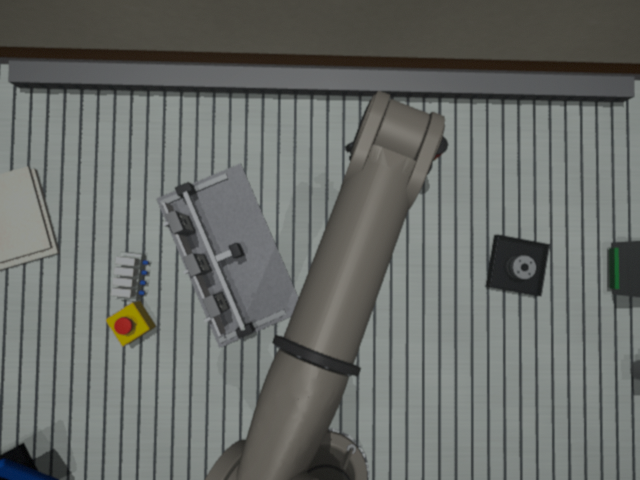

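View pics/s20s.png

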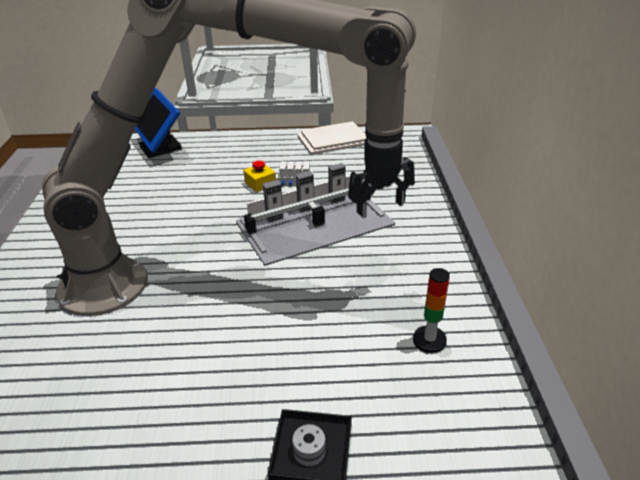

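The rail reads closed and all modules are upright behind it. The tray seems to have shifted between those two pictures (side px 290→282), so I'll recheck tray and hub before handing in.

Call:
{"name": "play_rows", "arguments": {
  "moves": [
    {"dp":[0,0,0],"angular":[0,0,0],"grip":1},
    {"dp":[0,0,0],"angular":[0,0,0],"grip":1},
    {"dp":[0,0,0],"angular":[0,0,0],"grip":1},
    {"dp":[0,0,0],"angular":[0,0,0],"grip":1},
    {"dp":[0,0,0],"angular":[0,0,0],"grip":1},
    {"dp":[0,0,0],"angular":[0,0,0],"grip":1}
  ]
}}

```text
time: 46.75
position: [657.7, -57.8, 197.0]
orientation: [-1.559, -0.356, 0.331]
contact_force: [0.3, 0.4, 0.9]
width: 85.5
```

Run:
```python
from m import *
im,w,r=scene("s21")
for y in(100,0,-100): held(y,124)
s=get_image("side"); cv2.imwrite("pics/s21s.png",np.hstack([cv2.resize(s["frame"][380:480,230:400,::-1],None,fx=2.3,fy=2.3),cv2.resize(im["frame"][200:300,450:620,::-1],None,fx=2.3,fy=2.3)]))
```

```text
bar x [ 6.6 11.4 16.7]
px [215. 255.] 958 z 57.5 [515.5 245.3] [377.7  80.1] 23.1
px [188. 235.] 200 z 38.6 [567.  326.5] [32.5 88.9] 80.7
px [520. 270.] 514 z 22.6 [ 490.8 -465.1] [134.6 130. ] 80.1
px [130. 277.] 1054 z 34.4 [467.6 458.6] [ 76.  109.3] 84.7
px [204. 276.] 201 z 38.7 [472.  286.3] [31.3 99.5] 86.5
px [521. 272.] 533 z 42.6 [ 486.1 -463.4] [54.6 65.4] 0.5
px [131. 323.] 1001 z 49.0 [361.7 449. ] [76.7 86.7] 33.7
px [219. 325.] 81 z 39.7 [358.  247.4] [43.4 10.2] 22.9
top-of-module n 229 [[31.1, 74.0, 119.7], [32.1, 75.7, 120.9], [42.4, 95.9, 123.6], [52.7, 115.9, 126.8], [54.0, 117.7, 128.1]]
top-of-module n 229 [[35.2, -24.9, 120.2], [35.8, -23.0, 121.2], [46.7, -2.7, 123.6], [56.6, 17.3, 126.5], [57.9, 19.7, 127.4]]
top-of-module n 222 [[34.2, -124.5, 119.9], [35.4, -122.6, 120.6], [45.4, -102.9, 123.5], [56.0, -83.2, 127.0], [57.0, -81.2, 127.9]]
```

View pics/s21s.png

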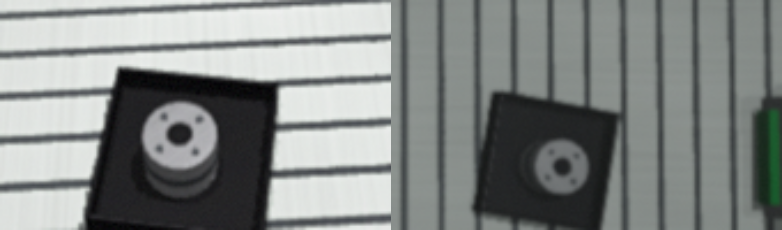

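The tray was knocked about 12 mm and carried the hub along; the hub still lies flat inside it. Everything else is unchanged, so I'm handing in.

Run:
```python
from station import manip
print(manip.sign_off())
```

```text
the job is handed in; nothing more can be done
None
```

The job is done and handed in at about 47 s. The keeper was pulled fully open and the hub went into the tray. The three modules on the table were then stood upright against the wall and released, and the keeper was pushed closed. The fourth module was not there.

- **Keeper:** the last check puts the bar centre at 11.4 mm, against 11 mm for fully closed. The open stop read about 0.5 mm high in the same way, so I take this as closed.
- **Modules:** all three are upright behind the rail, at y of about −103, −3 and +96 mm. Their backs are roughly 3 to 6 mm from the wall, and their tops are at about 124 mm, as they should be.
- **Hub:** it lies flat inside the tray. The tray was knocked about 12 mm near the end and carried the hub with it; a second look confirmed it is still inside.
- **Bystanders:** stop box and valve block measured unmoved. The tower looked in place in the side view, but I did not measure it.

**What disagreed:**
- **Fingertips:** the real tips sit about 24 mm behind the reported tool point. My first grasp on a module closed on air without disturbing it, and I corrected for the offset after that.
- **Gripper width:** it read 1 to 3 mm under the true sizes throughout.

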